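# Lock the filings collector's cover with its slotted cam key

### The job

The cover of the green filings collector still stands open by a few millimetres. Take the orange-handled key out of its wooden block, put its blade into the slot of the brass cam in the middle of the cover and turn it clockwise, gently, until the cam is against its stop and the cover is drawn fully home, then stand the key upright in the block again. Touch the collector with the key only, do not force the lock, keep the key upright, and leave the findings tin, the pumice stone and the yellow tin where they are.

Things in the scene. Friction and masses are not known exactly. Their poses are not given: they have to be found in the camera images.
- collector: green steel case, fixed, 140 x 120 mm (x by y), 50 mm high, black hose port at +x; origin at the centre of its underside, z up. On it a round aluminium cover, 104 mm diameter, 5 mm thick, the brass cam in its middle. The cover starts 2 to 3 mm open and lies on the case when home. A yellow mark at +x shows roughly the slot's locked direction, a red one at +y the open one.
- slot (a point): centre of the slot's mouth on top of the cam (33 mm round, 10 mm high; mouth 64.8 mm above the bench when home). x along the slot, 24 mm long, 5 wide, 7 deep, closed ends. Turning clockwise draws cam and cover down 2 mm a rad to a hard stop, 1.0 to 1.5 rad from the start; blade play adds 0.1. Pushing does not close it. Turning takes 0.06 to 0.1 N m; at the stop this rises sharply: keep under 0.2.
- key_tip (a point): centre of the lower end of the key's blade. z runs up along the key, x along the blade's width. The blade is 18 mm wide (x), 3 mm thick (y) and 13 mm long, below a round shank of 8 mm diameter. The key weighs about 0.1 kg.
- key_grip (a point): centre of the key's orange handle, 72 mm above the tip on the key's axis, same axes. The handle is 26 mm (x) by 14 mm (y) and 56 mm long; grip it across y. Under it is a flat round collar of 31 mm diameter, its underside 40 mm above the tip, on which the key rests in the block.
- block_mouth (a point): centre of the mouth of the hole in the dark wooden key block (fixed, 56 x 76 mm (x by y), 50 mm high); axes along its sides, z up. Hole 25 mm (x) by 15 mm (y), right through; the key stands in it loosely, blade width along x, collar on the block's top, tip 40 mm below this point. A lamp head hangs low (z 0.2 up) beyond it, from about x = 0.5, y = 0.07 outward.
- findings_tin_mid (a point): middle of a round metal tin with small rings and findings, 66 mm diameter, 37 mm high; bystander
- pumice_mid (a point): middle of a rounded grey-brown pumice stone, about 30 mm; bystander
- yellow_tin_mid (a point): middle of an upright yellow tin with a white lid, 56 mm diameter, 72 mm high; bystander
Mind the look-alikes: they are no part of the job. What is shaped like the part that bears key_tip but blue is not meant.

How it is judged:
By the outcome, as a careful person would: the job done as asked, in the order asked, and still so for the second after the job is handed in, with the robot touching nothing.
It also fails if it takes over 72 s, if anything falls off the work surface, if the arm or the gripper's body presses on something with over 40 N, if the wrist force passes 120 N, or if a joint passes its speed limit or range.

### The arm

A 7-joint arm with a two-finger parallel gripper is mounted at the origin on a cart in front of the work surface, level with it; the furniture and walls round the work are solid. World frame = base frame: x ahead of the robot, y to its left, z up, the work surface at z = 0. Lengths are in m, angles in rad, forces in N, time in s.
With the tool pointing down it reaches from about 0.425 to 0.925 m from the base axis. Payload 6.8 kg.
Tool frame: the origin (TCP) lies midway between the tips of the shut fingers; the grasp point (between the pads) lies 19 mm behind it (bot.pinch_z is the distance from the TCP to the grasp point, in m); x points along the fingers, y is the direction in which the jaws open and shut, and the axes are right-handed (so a half turn about x gives the same grasp; the last joint's range is limited). The gripper opens to 85 mm and grips with 20 to 120 N. Pads are 22 mm wide; open, the fingers measure 114 mm over their backs; the gripper's body (76 mm by 85 mm) begins 54 mm behind the grasp point. The pads swing forward as they close: fully open they stand 13 mm farther back than shut.
Start: joints at [1.187, 0.477, 0.022, 1.555, -0.011, 1.109, -0.083], TCP at [0.184, -0.65, 0.231] pointing down, gripper open.
Joint ranges: [-2.96, 2.96], [-0.34, 2.1], [-1.41, 1.46], [0.24, 2.44], [-1.37, 4.51], [0.17, 1.92], [-2.96, 2.96]. Speed limits (rad/s): [2.39, 2.39, 3.14, 3.14, 3.14, 3.14, 3.14].

### API

Orientations are given as a unit quaternion [w, x, y, z].
In Python, from station import bot gives the robot as it stands. The module is installed in compiled form; this text tells all that it offers.
- The arm moves only by the tool step_arm, never from a script. Its argument "plan" is a list of rows, each a list of 6 numbers: the shift along the tool's x, y, z in units of 40 mm (1.0 is 40 mm), then the turn, a rotation vector about the tool's x, y, z in units of 360 degrees (1.0 is 360 degrees). In form: [[dx, dy, dz, ax, ay, az], ...]. A call has 1 to 8 rows; each row shifts and turns the commanded pose from where the row before left it, along the tool's axes as they then stand; what a row does not reach is not made up. A row lasts 1/8 s, in which the tool goes at most 62.5 mm and 10.7 degrees, less where a joint would pass 70% of its speed; a pose out of reach is approached as far as the arm can. A call with a number of a shift or a turn outside -1 to 1 is refused whole. A call with a gripper value outside its range is refused whole. "fingers" is the closure, from -1 (fully open) to 1 (shut), set as the call begins (left out, the last holds). The fingers move at their own pace and stop on an object; "force" is the grip in N (left out, the last holds). Time passes only in rows, so rows that do not move let the fingers close. It gives the time, the measured TCP pose, the force and the opening at its end, in the units of the state.
- bot.get_obs(): the state, without advancing time (a new reading comes with each control period).
- bot.read_camera(name): name is "scene" or "top"; returns (picture, depth): 384x512x3 uint8, red, green, blue; 384x512 float32, m along the optical axis (not along the pixel's ray), 0 where there is no reading.
- bot.camera_model(name): a dict with "mtx" (3x3 intrinsics, pixels), "origin" and "rotation" of the camera in the world. Camera axes: x right, y up, looking along -z (the intrinsics and any distortion apply to the point x, -y, -z); pixel columns grow to the right and rows downward; lengths in m; the calibration is good to about 2 mm. A picture is of the moment at which its call begins. camera_model takes no time and is no camera call.
- bot.hand_in(): hands the job in, once; it reports no verdict.
The state is a dict: "t": time; "q": joint angles; "joint_vel": joint speeds; "joint_torque": joint torques, N m; "eef_pos": TCP position; "tool_rot": TCP orientation; "contact_force": force on the tool from outside, world axes, zero at the start; "torque": the same for the moment, N m; "gripper_width": opening from 0.0 (shut) to 1.0 (fully open).
Only numpy, scipy, OpenCV 4.12 (cv2) and the standard library are available. Lean on these libraries where they do the work, as an engineer would, in place of code of your own. Each camera call takes 0.05 s, during which the arm holds its last target.

## Working session

There is one attempt and no reset: what is moved stays moved. The work goes in short steps, Python scripts to look and compute and a tool call to move; the robot and the scene stay as the last step left them, time stands still between calls to the robot, and variables do not carry over. Pictures are saved under pics/ and viewed, and the job is handed in when it is done.

Besides the shell and the picture viewer there is one more tool, called after "Call:" as name(argument=value, ...), one argument or row to a line, values as JSON. step_arm: Moves the arm, as the interface text tells. Shifts and turns lie within -1 to 1; 1 stands for 40 mm of shift or 360 degrees of turn. Its arguments: {"type":"object","properties":{"plan":{"type":"array"},"fingers":{"type":"number"},"force":{"type":"number"}},"required":["plan"]}

```bash
mkdir -p pics
python3 - <<'E'
from station import bot
import numpy as np,cv2
o=bot.get_obs()
for k,v in o.items(): print(k,np.round(v,4))
print(bot.pinch_z)
for n in("scene","top"):
    p,d=bot.read_camera(n); np.savez(f"{n}0.npz",p=p,d=d)
    cv2.imwrite(f"pics/{n}0.png",p[:,:,::-1])
    m=bot.camera_model(n); print(n,{k:np.round(v,4).tolist() for k,v in m.items()})
E
```

```text
t 0.0
q [ 1.1869  0.4778  0.0223  1.5565 -0.0115  1.1093 -0.0831]
joint_vel [-0.0006 -0.0018  0.0002  0.0008  0.0006  0.0015  0.0006]
joint_torque [-2.00000e-04 -5.96449e+01  1.60820e+00 -2.81202e+01  1.25000e-02
  9.40000e-03  1.00000e-04]
eef_pos [ 0.1837 -0.6489  0.2303]
tool_rot [-0.0966 -0.7003 -0.0979  0.7005]
contact_force [0.0958 0.1981 0.4758]
torque [ 0.0208  0.0042 -0.0804]
gripper_width 1.0012
0.0187
scene {'mtx': [[436.6, 0.0, 258.9151], [0.0, 436.6, 197.4343], [0.0, 0.0, 1.0]], 'origin': [-0.013, 0.5389, 0.5451], 'rotation': [-0.3108, -0.1827, 0.4623, 0.8102]}
top {'mtx': [[455.4014, 0.0, 261.2381], [0.0, 455.4014, 189.0359], [0.0, 0.0, 1.0]], 'origin': [0.3975, -0.0389, 1.1136], 'rotation': [-0.695, -0.0483, 0.0361, 0.7165]}
```

View pics/scene0.png

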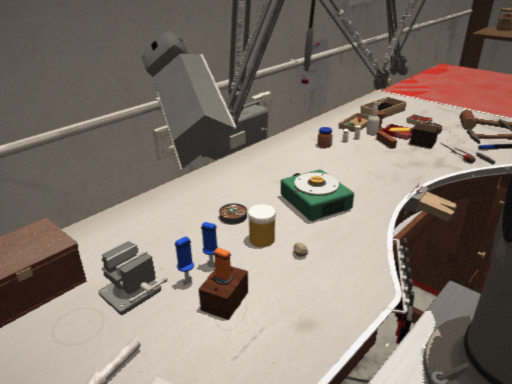

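View pics/top0.png

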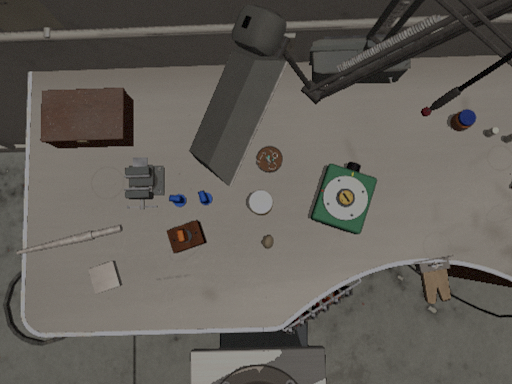

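```bash
cat > h.py <<'E'
import numpy as np,cv2
from scipy.spatial.transform import Rotation as R
from station import bot
def rot(q): return R.from_quat([q[1],q[2],q[3],q[0]])
M={n:bot.camera_model(n) for n in("scene","top")}
def ray(n,u,v):
    m=M[n];K=m["mtx"]; d=np.array([(u-K[0][2])/K[0][0],-(v-K[1][2])/K[1][1],-1.])
    return np.array(m["origin"]),rot(m["rotation"]).apply(d)
def plane(n,u,v,z):
    o,d=ray(n,u,v); return o+d*(z-o[2])/d[2]
def pt(n,u,v,dep):
    o,d=ray(n,u,v); return o+d*dep
def proj(n,P):
    m=M[n];K=m["mtx"]; c=rot(m["rotation"]).inv().apply(np.array(P)-m["origin"])
    return np.array([K[0][2]+K[0][0]*c[0]/-c[2],K[1][2]-K[1][1]*c[1]/-c[2]])
def cloud(n,d):
    v,u=np.mgrid[0:384,0:512]; m=M[n];K=m["mtx"]
    c=np.stack([(u-K[0][2])/K[0][0]*d,-(v-K[1][2])/K[1][1]*d,-d],-1)
    return rot(m["rotation"]).apply(c.reshape(-1,3)).reshape(384,512,3)+m["origin"]
def crop(n,p,x0,x1,y0,y1,s,name):
    cv2.imwrite(name,cv2.resize(p[y0:y1,x0:x1,::-1],None,fx=s,fy=s,interpolation=cv2.INTER_CUBIC))
E
python3 - <<'E'
from h import *
print(len(M["top"].get("dist",[])) if "dist" in M["top"] else M["top"].keys())
for n in M:
    f=np.load(n+"0.npz");p=f["p"];d=f["d"]
    C=cloud(n,d); hsv=cv2.cvtColor(p,cv2.COLOR_RGB2HSV)
    for nm,lo,hi in(("orange",(3,150,90),(14,255,255)),("green",(65,100,30),(90,255,255)),("blue",(108,150,60),(130,255,255)),("yellowred",(20,120,100),(33,255,255))):
        m=cv2.inRange(hsv,lo,hi)
        k,l,s,c=cv2.connectedComponentsWithStats(m)
        for i in range(1,k):
            if s[i,4]>=12:
                q=C[(l==i)&(d>0)]
                print(n,nm,s[i].tolist(),c[i].round(1),np.median(q,0).round(4) if len(q) else None, np.percentile(q[:,2],[5,95]).round(3) if len(q) else None)
f=np.load("top0.npz");crop("top",f["p"],290,400,150,245,7,"pics/top_col.png");crop("top",f["p"],155,225,180,260,7,"pics/top_blk.png")
f=np.load("scene0.npz");crop("scene",f["p"],270,370,160,225,8,"pics/sc_col.png");crop("scene",f["p"],165,265,215,320,5,"pics/sc_blk.png")
E
```

```text
dict_keys(['mtx', 'origin', 'rotation'])
scene orange [436, 64, 5, 4, 12] [438.1  66.2] [ 0.8176 -1.7052 -0.0021] [-0.003  0.001]
scene orange [387, 65, 125, 37, 1222] [457.1  85.3] [ 6.1940e-01 -1.4272e+00 -1.4000e-03] [-0.004  0.001]
scene orange [404, 69, 38, 15, 172] [422.5  76.8] [ 0.7923 -1.4727 -0.0015] [-0.004  0.001]
scene orange [496, 78, 16, 4, 32] [503.8  79.2] [ 0.4998 -1.6584 -0.0019] [-0.004  0.001]
scene orange [415, 91, 20, 10, 67] [424.4  95.4] [ 0.6737 -1.187  -0.0015] [-0.004  0.001]
scene orange [479, 94, 30, 12, 125] [494.1  99.1] [ 4.308e-01 -1.337e+00 -1.100e-03] [-0.003  0.001]
scene orange [473, 105, 32, 9, 76] [488.1 109.9] [ 0.4101 -1.1816 -0.0014] [-0.003  0.001]
scene orange [412, 116, 6, 4, 12] [414.2 117.7] [ 0.5655 -0.9003  0.0128] [0.005 0.018]
scene orange [420, 118, 10, 4, 21] [424.5 119. ] [ 0.5278 -0.8915  0.0179] [0.008 0.022]
scene orange [389, 126, 11, 7, 24] [393.1 128.7] [ 0.567  -0.7671  0.0143] [0.005 0.02 ]
scene orange [378, 128, 17, 13, 59] [385.3 134.6] [ 0.5531 -0.6571  0.0256] [0.005 0.028]
scene orange [398, 129, 13, 4, 15] [404.7 1
[... 1165 characters left out ...]
] [0.017 0.025]
top orange [177, 230, 8, 12, 66] [180.2 235.2] [0.4219 0.1586 0.1091] [0.104 0.112]
top green [321, 164, 32, 25, 244] [334.3 173.4] [ 0.5586 -0.1923  0.0493] [0.041 0.053]
top green [312, 171, 64, 63, 739] [344.6 208. ] [ 0.4603 -0.2241  0.0497] [0.046 0.053]
top blue [460, 110, 15, 15, 182] [467. 117.] [ 0.6812 -0.5142  0.0543] [0.051 0.057]
top blue [199, 191, 8, 12, 64] [202.3 196.5] [0.5059 0.1099 0.0998] [0.095 0.103]
top blue [203, 193, 9, 12, 41] [208.2 198.4] [0.5085 0.102  0.0462] [0.042 0.068]
top blue [169, 195, 17, 11, 104] [177.3 199.5] [0.5033 0.1703 0.0963] [0.042 0.103]
top yellowred [340, 191, 13, 13, 103] [345.8 197.1] [ 0.4984 -0.2166  0.0673] [0.064 0.07 ]
```

View pics/top_col.png

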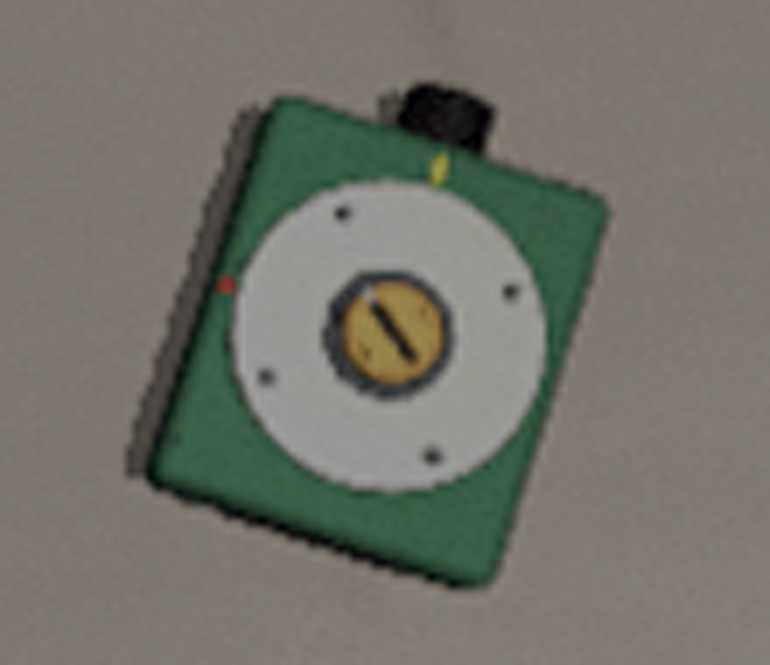

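View pics/top_blk.png

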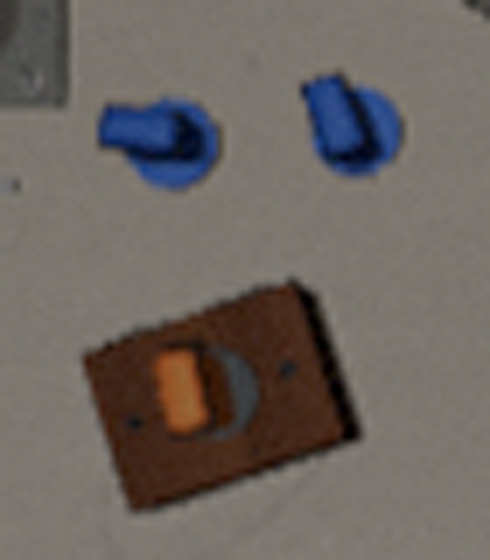

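View pics/sc_col.png

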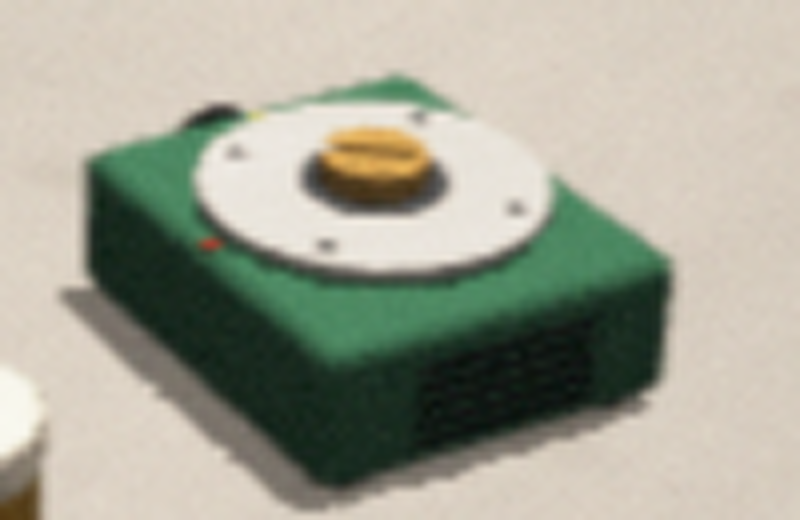

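View pics/sc_blk.png

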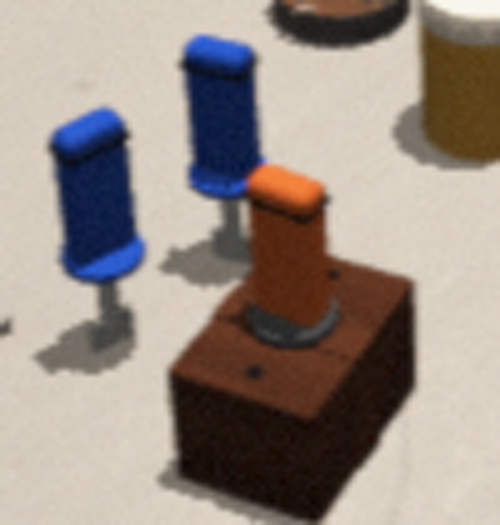

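```bash
cat > meas.py <<'E'
from h import *
def load(n,s): 
    f=np.load(f"{n}{s}.npz"); return f["p"],f["d"]
def topmask(p,d,n,lo,hi,z0,z1,box):
    C=cloud(n,d); hsv=cv2.cvtColor(p,cv2.COLOR_RGB2HSV)
    m=cv2.inRange(hsv,lo,hi)>0
    m&=(C[...,2]>z0)&(C[...,2]<z1)&(C[...,0]>box[0])&(C[...,0]<box[1])&(C[...,1]>box[2])&(C[...,1]<box[3])
    return m
def planexy(n,m,z):
    v,u=np.nonzero(m); return np.array([plane(n,a,b,z)[:2] for a,b in zip(u,v)])
def rect(P,k=1000):
    (c,s,a)=cv2.minAreaRect((P*k).astype(np.float32)); 
    if s[0]<s[1]: s=s[::-1];a=a+90
    return np.round(c,1),np.round(s,1),(a+90)%180-90
E
python3 - <<'E'
from meas import *
for n in("top","scene"):
    p,d=load(n,0)
    m=topmask(p,d,n,(0,120,60),(25,255,255),.103,.118,(.36,.48,.1,.22)); 
    P=planexy(n,m,.110); print(n,"handle top",m.sum(),P.mean(0).round(4),rect(P))
    # block
    m=topmask(p,d,n,(0,80,20),(15,255,140),.045,.054,(.34,.5,.07,.25))
    P=planexy(n,m,.05); print(n,"block",m.sum(),P.mean(0).round(4),rect(P))
    m=topmask(p,d,n,(0,0,0),(255,255,255),.0455,.0545,(.38,.62,-.33,-.1))
    P=planexy(n,m,.05); print(n,"case",m.sum(),rect(P))
    m=topmask(p,d,n,(0,0,90),(180,60,255),.0535,.062,(.4,.6,-.3,-.1))
    P=planexy(n,m,.0575); c,r=cv2.minEnclosingCircle((P*1000).astype(np.float32)); e=cv2.fitEllipse(cv2.convexHull((P*1000).astype(np.float32)));print(n,"cover",m.sum(),c,r,e)
    C=cloud(n,d)
    m=topmask(p,d,n,(15,80,60),(30,255,255),.05,.08,(.45,.55,-.27,-.17));
    v,u=np.nonzero(m); print(n,"cam px",u.min(),u.max(),v.min(),v.max(), C[m][:,2].mean())
    P=planexy(n,m,.067); print(cv2.fitEllipse(cv2.convexHull((P*1000).astype(np.float32))))
E
```

```text
top handle top 72 [0.4206 0.1573] (array([420.3, 157.3]), array([25.1, 13.3]), 13.650681495666504)
top block 579 [0.4189 0.1578] (array([419.8, 158.4]), array([75.1, 55.5]), -72.31736183166504)
top case 1479 (array([ 505.1, -218.6]), array([154.9, 119. ]), -20.266738891601562)
top cover 1241 (498.09686279296875, -216.2434539794922) 52.06231689453125 ((497.9828796386719, -216.37001037597656), (102.29277038574219, 103.33391571044922), 39.994747161865234)
top cam px 339 352 190 204 0.06620219134067214
((498.7760925292969, -215.9968719482422), (31.47590446472168, 32.99887466430664), 65.22268676757812)
scene handle top 106 [0.415  0.1633] (array([415.5, 163.4]), array([29. , 17.3]), 11.225689888000488)
scene block 739 [0.4099 0.1691] (array([415.9, 163.7]), array([80.4, 57. ]), -71.33195686340332)
scene case 740 (array([ 493.1, -208.6]), array([142.8, 120.6]), -20.471298217773438)
scene cover 634 (494.6573181152344, -211.8795928955078) 53.56848907470703 ((494.4812316894531, -211.44117736816406), (103.05194854736328, 105.85246276855469), 39.540382385253906)
scene cam px 310 323 176 185 0.0649644901353327
((491.6015930175781, -208.07867431640625), (31.1455135345459, 46.62967300415039), 34.97420883178711)
```

Run:
```python
from meas import *
for n in("top","scene"):
    p,d=load(n,0); C=cloud(n,d)
    m=(np.abs(C[...,2])<.008)&(C[...,0]>.35)&(C[...,0]<.6)&(np.abs(C[...,1])<.28)
    P=C[m]; A=np.c_[P[:,:2],np.ones(len(P))]; print(n,"bench plane",np.linalg.lstsq(A,P[:,2],rcond=None)[0], np.median(P[:,2]))
    hsv=cv2.cvtColor(p,cv2.COLOR_RGB2HSV)
    cam=topmask(p,d,n,(15,80,60),(30,255,255),.05,.08,(.45,.55,-.27,-.17)).astype(np.uint8)
    hull=np.zeros_like(cam); cv2.fillConvexPoly(hull,cv2.convexHull(cv2.findNonZero(cam)),1)
    hull=cv2.erode(hull,np.ones((3,3),np.uint8))
    v,u=np.nonzero(hull); V=hsv[v,u,2].astype(float); w=np.clip(np.median(V)*.85-V,0,None)
    if n=="scene":
        pass
    X=np.array([plane(n,a,b,.067)[:2] for a,b in zip(u,v)])
    c=(X*w[:,None]).sum(0)/w.sum(); S=np.cov(X.T,aweights=w); ev,E=np.linalg.eigh(S); a=np.degrees(np.arctan2(E[1,1],E[0,1]))
    print(n,"slot",c.round(4),(a+90)%180-90,np.sqrt(ev)*1000)
    # marks & case edges
    y=topmask(p,d,n,(20,120,60),(35,255,255),.045,.056,(.42,.6,-.3,-.1)); 
    if y.sum():print("yellow",planexy(n,y,.05).mean(0).round(4),y.sum())
    y=topmask(p,d,n,(0,120,60),(8,255,255),.045,.056,(.42,.6,-.3,-.1)); 
    if y.sum(): print("red",planexy(n,y,.05).mean(0).round(4),y.sum())
    for nm,lo,hi,z,z0,z1,b in(("yt",(0,0,130),(180,70,255),.072,.065,.08,(.4,.55,-.1,.05)),("pum",(10,20,20),(30,120,200),.02,.01,.04,(.38,.45,-.08,.0)),("ft",(0,0,0),(180,255,255),.035,.02,.045,(.5,.65,-.1,.05))):
        m=topmask(p,d,n,lo,hi,z0,z1,b)
        if m.sum()>5: print(nm,m.sum(),planexy(n,m,z).mean(0).round(3))
    l=(C[...,2]>.15)&(C[...,2]<.5)&(C[...,0]<.75)&(C[...,0]>.3)&(C[...,1]>-.2)
    if l.sum(): print("lamp",C[l].min(0).round(3),C[l].max(0).round(3)); q=C[l]; print(q[np.argmin(q[:,0])].round(3),q[np.argmin(q[:,1])].round(3),q[np.argmin(q[:,2])].round(3))
```

```text
top bench plane [ 6.37480022e-04 -5.18638488e-05 -1.79797244e-04] 9.77796673697906e-05
top slot [ 0.4989 -0.2163] 31.69537949457535 [1.78251831 6.61793869]
yellow [ 0.5555 -0.2374] 8
red [ 0.5181 -0.1647] 4
yt 425 [ 0.494 -0.02 ]
pum 123 [ 0.402 -0.034]
ft 22 [ 0.6   -0.042]
lamp [ 0.507 -0.2    0.16 ] [0.75  0.113 0.378]
[0.507 0.031 0.269] [ 0.719 -0.2    0.239] [ 0.699 -0.156  0.16 ]
scene bench plane [ 4.81008002e-04 -4.87591071e-05 -8.50198016e-05] 6.858100306594839e-06
scene slot [ 0.4852 -0.1978] 29.397148592536325 [3.92973455 6.5172169 ]
red [ 0.5165 -0.1646] 1
yt 363 [ 0.489 -0.014]
pum 146 [ 0.397 -0.025]
ft 33 [ 0.55  -0.012]
lamp [ 0.504 -0.2    0.167] [0.75  0.116 0.377]
[0.504 0.036 0.266] [ 0.715 -0.2    0.285] [ 0.695 -0.151  0.167]
```

```bash
cat >> h.py <<'E'
def pose():
    o=bot.get_obs(); return np.array(o["eef_pos"]),rot(o["tool_rot"]),o
def target_rot(psi):  # tool x down, tool y at yaw psi (deg)
    a=np.radians(psi); x=np.array([0,0,-1.]);y=np.array([np.cos(a),np.sin(a),0]); return R.from_matrix(np.c_[x,y,np.cross(x,y)])
def show():
    p,r,o=pose(); m=r.as_matrix(); print("t",round(o["t"],2),"p",p.round(4),"psi",round(np.degrees(np.arctan2(m[1,1],m[0,1])),2),"tilt",np.degrees(np.arccos(-m[2,0])).round(2),"F",np.round(o["contact_force"],2),"T",np.round(o["torque"],3),"w",round(o["gripper_width"],3),"q",np.round(o["q"],2)); return p,r,o
def go(pos,psi,base=None):
    """total shift and turn, in call units, from the present pose to the target; turn first given in tool frame"""
    p,r,o=pose(); t=target_rot(psi); rv=(r.inv()*t).as_rotvec()
    print("rot units",(np.degrees(rv)/360).round(4),"shift if turn first",(t.inv().apply(np.array(pos)-p)/.04).round(3),"shift if shift first",(r.inv().apply(np.array(pos)-p)/.04).round(3))
E
python3 - <<'E'
from h import *
p,r,o=show(); print(r.as_matrix().round(3))
go((.435,-.2,.24),-20)
go((.435,-.2,.24),-20+180)
E
```

```text
t 0.1 p [ 0.1837 -0.649   0.2304] psi -74.19 tilt 0.1 F [ 0.85 -0.07 -0.17] T [ 0.014 -0.029 -0.005] w 0.998 q [ 1.19  0.48  0.02  1.56 -0.01  1.11 -0.08]
[[-0.001  0.272 -0.962]
 [ 0.002 -0.962 -0.272]
 [-1.    -0.002  0.   ]]
rot units [-1.505e-01 -1.000e-04  3.000e-04] shift if turn first [ -0.24    2.066 -12.696] shift if shift first [-0.226 -9.089 -9.103]
rot units [3.495e-01 3.000e-04 1.000e-04] shift if turn first [-0.24  -2.066 12.696] shift if shift first [-0.226 -9.089 -9.103]
```

Call:
step_arm(
  plan=[
    [-0.03, -0.9, -0.9, 0, 0, 0],
    [-0.03, -0.9, -0.9, 0, 0, 0],
    [-0.03, -0.9, -0.9, 0, 0, 0],
    [-0.03, -0.9, -0.9, 0, 0, 0],
    [-0.03, -0.9, -0.9, 0, 0, 0],
    [-0.03, -0.9, -0.9, 0, 0, 0],
    [-0.03, -0.9, -0.9, 0, 0, 0],
    [-0.03, -0.9, -0.9, 0, 0, 0],
  ],
)

```text
t: 1.1
eef_pos: [0.3829, -0.2924, 0.2408]
tool_rot: [-0.097, -0.7, -0.097, 0.7]
contact_force: [0.7, 0.2, 0.7]
gripper_width: 1.001
```

Run:
```python
from h import *
show(); go((.435,-.15,.24),-74); go((.43,.158,.24),-75)
```

```text
t 1.1 p [ 0.3829 -0.2924  0.2408] psi -74.2 tilt 0.01 F [0.68 0.19 0.7 ] T [0.002 0.02  0.018] w 1.001 q [ 0.69  0.16 -0.19  1.98  0.03  1.   -0.81]
rot units [-0.0006  0.      0.    ] shift if turn first [ 0.02  -3.062 -2.233] shift if shift first [ 0.02  -3.07  -2.222]
rot units [0.0022 0.     0.    ] shift if turn first [  0.02  -10.57   -4.051] shift if shift first [  0.02  -10.513  -4.198]
```

Call:
step_arm(
  plan=[
    [0, -0.77, -0.55, 0, 0, 0],
    [0, -0.77, -0.55, 0, 0, 0],
    [0, -0.77, -0.55, 0, 0, 0],
    [0, -0.77, -0.56, 0, 0, 0],
    [0, -0.93, -0.25, 0, 0, 0],
    [0, -0.93, -0.25, 0, 0, 0],
    [0, -0.93, -0.25, 0, 0, 0],
    [0, -0.93, -0.25, 0, 0, 0],
  ],
)

```text
t: 2.1
eef_pos: [0.4316, 0.0039, 0.2408]
tool_rot: [-0.097, -0.7, -0.097, 0.7]
contact_force: [-0.1, -0.2, 0.9]
gripper_width: 0.999
```

Call:
step_arm(
  plan=[
    [0.2, -0.93, -0.25, 0, 0, 0],
    [0.2, -0.93, -0.25, 0, 0, 0],
    [0.3, -0.93, -0.25, 0, 0, 0],
    [0.3, -0.93, -0.24, 0, 0, 0],
    [0, 0, 0, 0.002, 0, 0],
  ],
  fingers=0.0,
)

```text
t: 2.72
eef_pos: [0.4284, 0.1594, 0.2001]
tool_rot: [-0.094, -0.7, -0.095, 0.701]
contact_force: [-1.0, -1.1, 0.7]
gripper_width: 0.498
```

Run:
```python
from h import *
show()
for n in M:
    p,d=bot.read_camera(n); np.savez(f"{n}1.npz",p=p,d=d)
p=np.load("top1.npz")["p"];crop("top",p,120,260,150,290,5,"pics/t1.png")
p=np.load("scene1.npz")["p"];crop("scene",p,130,330,130,330,3,"pics/s1.png")
```

```text
t 2.73 p [0.4284 0.1594 0.2001] psi -74.63 tilt 0.12 F [-0.96 -1.07  0.69] T [ 0.001 -0.037  0.016] w 0.498 q [ 0.04  0.2  -0.59  2.06  0.14  0.92 -1.93]
```

View pics/t1.png

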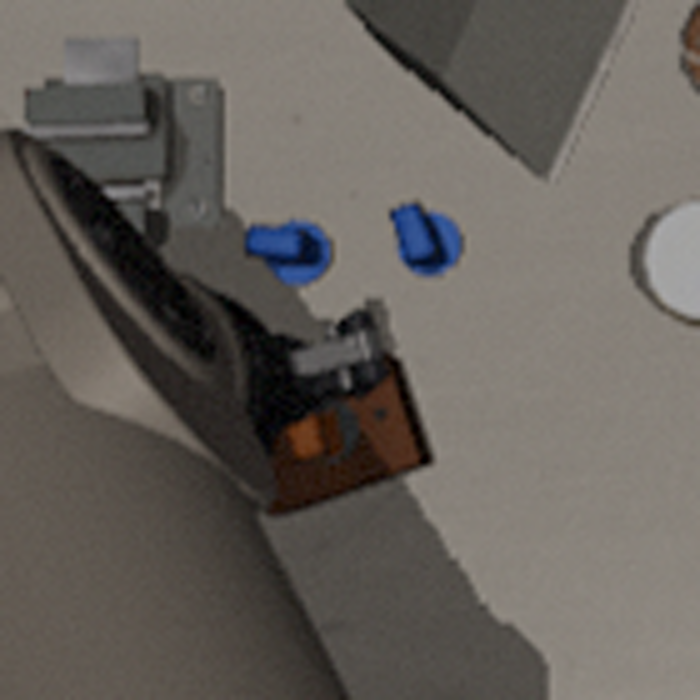

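View pics/s1.png

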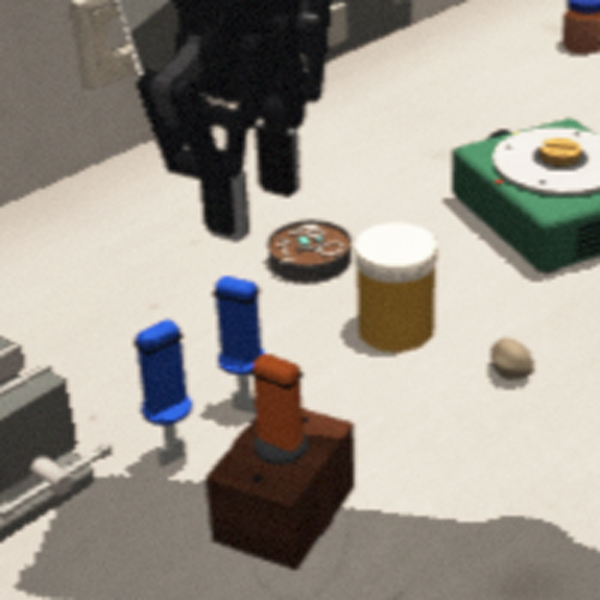

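Run:
```python
from meas import *
p0,r,o=show()
for b in(0,.004,.008):
  c=p0-b*r.apply([1,0,0]); y=r.apply([0,1,0])
  for s in(-.035,-.021,0,.021,.035): print(b,s,proj("scene",c+s*y).round(1),end=" ")
  print()
p,d=load("scene",1); C=cloud("scene",d)
v,u=np.mgrid[0:384,0:512]
m=(C[...,2]>.195)&(C[...,2]<.23)&(abs(C[...,0]-.42)<.06)&(abs(C[...,1]-.16)<.08)
k,l,s,c=cv2.connectedComponentsWithStats(m.astype(np.uint8))
for i in range(1,k):
    if s[i,4]>5:
        P=C[l==i]; Q=(P-p0)@r.as_matrix(); print(s[i],c[i].round(1)); print(" tool frame min",Q.min(0).round(4),"max",Q.max(0).round(4), np.percentile(Q,5,axis=0).round(4),np.percentile(Q,95,axis=0).round(4))
p,d=load("top",1); C=cloud("top",d)
m=(C[...,2]>.195)&(C[...,2]<.25)&(abs(C[...,0]-.42)<.06)&(abs(C[...,1]-.16)<.08)
k,l,s,c=cv2.connectedComponentsWithStats(m.astype(np.uint8))
for i in range(1,k):
    if s[i,4]>5:
        P=C[l==i]; Q=(P-p0)@r.as_matrix(); print("top",s[i],c[i].round(1)); print(" tool frame", np.percentile(Q,5,axis=0).round(4),np.percentile(Q,95,axis=0).round(4))
crop("scene",p:=np.load("scene1.npz")["p"],185,245,150,215,9,"pics/s1b.png")
```

```text
t 2.83 p [0.4293 0.1563 0.2006] psi -74.9 tilt 0.06 F [ 0.23 -1.56 -0.02] T [-0.052 -0.015 -0.05 ] w 0.506 q [ 0.04  0.2  -0.58  2.06  0.14  0.92 -1.93]
0 -0.035 [203.  210.7] 0 -0.021 [208.1 206.3] 0 0 [215.5 200. ] 0 0.021 [222.6 193.9] 0 0.035 [227.1 190. ] 
0.004 -0.035 [202.8 208.5] 0.004 -0.021 [208.  204.1] 0.004 0 [215.4 197.7] 0.004 0.021 [222.5 191.7] 0.004 0.035 [227.  187.8] 
0.008 -0.035 [202.6 206.2] 0.008 -0.021 [207.8 201.8] 0.008 0 [215.2 195.5] 0.008 0.021 [222.3 189.5] 0.008 0.035 [226.9 185.6] 
[215 177  15  19 220] [221.9 186.5]
 tool frame min [-0.0294  0.0146 -0.011 ] max [-0.002   0.0307  0.0127] [-0.0278  0.0155 -0.0092] [-0.0034  0.021   0.0116]
[196 193  17  18 212] [204.8 201.9]
 tool frame min [-0.0293 -0.0417 -0.008 ] max [-0.0008 -0.0259  0.0124] [-0.0282 -0.0402 -0.0053] [-0.0033 -0.0279  0.0118]
top [183 231   4   3   6] [184.5 232. ]
 tool frame [-0.0485  0.0221  0.0099] [-0.0042  0.0299  0.0135]
```

View pics/s1b.png

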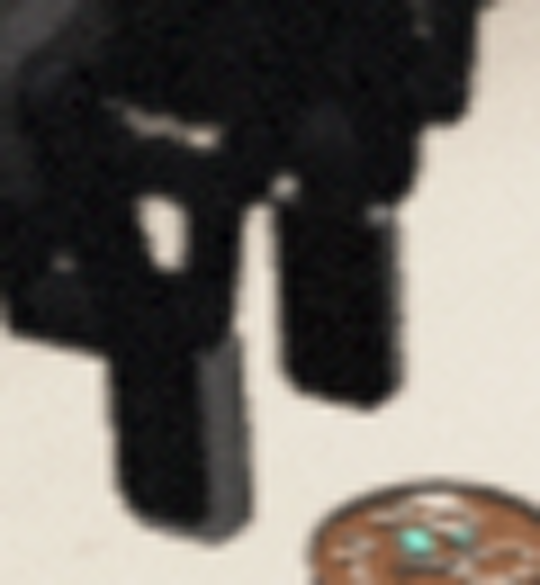

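Call:
step_arm(
  plan=[
    [0, 0, 0, 0, 0, 0],
    [0, 0, 0, 0, 0, 0],
  ],
)

```text
t: 3.08
eef_pos: [0.4299, 0.1556, 0.2011]
tool_rot: [0.092, 0.701, 0.092, -0.701]
contact_force: [-0.0, -0.0, 0.2]
gripper_width: 0.496
```

Run:
```python
from meas import *
p0,r,o=show()
for n in M:
    p,d=bot.read_camera(n); np.savez(f"{n}2.npz",p=p,d=d)
show()
p,d=load("scene",2); C=cloud("scene",d)
m=(C[...,2]>.195)&(C[...,2]<.23)&(abs(C[...,0]-.42)<.06)&(abs(C[...,1]-.16)<.08)
k,l,s,c=cv2.connectedComponentsWithStats(m.astype(np.uint8))
for i in range(1,k):
    if s[i,4]>5:
        P=C[l==i]; Q=(P-p0)@r.as_matrix(); print(s[i],c[i].round(1)); 
        print(np.percentile(Q,[2,10,25,50,75,90,98],axis=0).T.round(4))
for n in M:
    p,d=load(n,2)
    m=topmask(p,d,n,(0,120,60),(25,255,255),.103,.118,(.36,.48,.1,.22)); 
    P=planexy(n,m,.110); print(n,"handle top",m.sum(),P.mean(0).round(4),rect(P))
```

```text
t 3.08 p [0.4299 0.1556 0.2011] psi -75.02 tilt 0.04 F [-0.05 -0.    0.16] T [-0.003 -0.003  0.051] w 0.496 q [ 0.04  0.2  -0.58  2.06  0.14  0.92 -1.93]
t 3.17 p [0.4298 0.156  0.2011] psi -74.99 tilt 0.03 F [0.35 0.01 0.51] T [-0.03   0.007  0.003] w 0.503 q [ 0.04  0.2  -0.58  2.06  0.14  0.92 -1.93]
[216 177  15  17 208] [223.2 185.1]
[[-0.028  -0.0256 -0.0221 -0.0161 -0.0091 -0.0052 -0.0027]
 [ 0.0183  0.0188  0.0192  0.0199  0.0205  0.0231  0.0262]
 [-0.0102 -0.0077 -0.0039  0.0024  0.009   0.0113  0.012 ]]
[198 193  16  16 205] [205.8 200.3]
[[-0.0283 -0.0264 -0.023  -0.0171 -0.0119 -0.0067 -0.0027]
 [-0.0377 -0.0368 -0.0361 -0.0331 -0.0295 -0.0272 -0.0242]
 [-0.0064 -0.0039 -0.0004  0.0066  0.0095  0.0113  0.012 ]]
scene handle top 103 [0.4146 0.1636] (array([414.7, 163.6]), array([27.7, 17.4]), 10.33174991607666)
top handle top 42 [0.4166 0.1564] (array([416.8, 156.6]), array([16.7, 12.9]), 10.839655876159668)
```

Run:
```python
from h import *
go((.4183,.160,.064),-75)
```

```text
rot units [ 0.     -0.0001 -0.0001] shift if turn first [ 3.427 -0.171  0.252] shift if shift first [ 3.427 -0.173  0.253]
```

Call:
step_arm(
  plan=[
    [0.2, -0.17, 0.25, 0, 0, 0],
    [0.7, 0, 0, 0, 0, 0],
    [0.7, 0, 0, 0, 0, 0],
    [0.7, 0, 0, 0, 0, 0],
    [0.5, 0, 0, 0, 0, 0],
    [0.4, 0, 0, 0, 0, 0],
    [0.23, 0, 0, 0, 0, 0],
    [0, 0, 0, 0, 0, 0],
  ],
)

```text
t: 4.18
eef_pos: [0.4178, 0.1607, 0.0634]
tool_rot: [-0.093, -0.701, -0.093, 0.701]
contact_force: [-0.6, -0.3, -0.1]
gripper_width: 0.501
```

Run:
```python
from meas import *
show()
p,d=bot.read_camera("scene"); np.savez(f"scene3.npz",p=p,d=d)
crop("scene",p,150,290,190,320,5,"pics/s3.png")
```

```text
t 4.17 p [0.4178 0.1607 0.0634] psi -74.9 tilt 0.05 F [-0.55 -0.29 -0.07] T [ 0.003 -0.007 -0.046] w 0.501 q [-0.08  0.41 -0.51  2.19  0.34  0.61 -2.14]
```

View pics/s3.png

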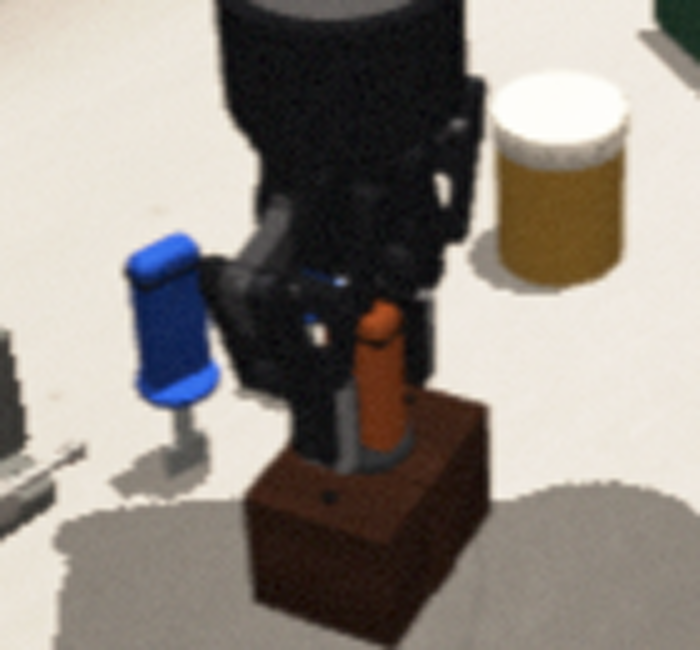

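Call:
step_arm(
  plan=[
    [0, 0, 0, 0, 0, 0],
    [0, 0, 0, 0, 0, 0],
    [0, 0, 0, 0, 0, 0],
    [0, 0, 0, 0, 0, 0],
    [0, 0, 0, 0, 0, 0],
  ],
  fingers=1.0,
  force=20,
)

```text
t: 4.85
eef_pos: [0.4187, 0.1608, 0.0643]
tool_rot: [0.093, 0.701, 0.093, -0.701]
contact_force: [-0.3, -0.0, 6.7]
gripper_width: 0.161
```

Run:
```python
from meas import *
show()
p,d=bot.read_camera("scene"); np.savez(f"scene4.npz",p=p,d=d)
crop("scene",p,180,260,210,300,7,"pics/s4.png")
```

```text
t 4.85 p [0.4187 0.1608 0.0643] psi -74.93 tilt 0.06 F [-0.31 -0.01  6.72] T [-0.157  0.167  0.004] w 0.161 q [-0.08  0.41 -0.51  2.19  0.34  0.61 -2.14]
```

View pics/s4.png

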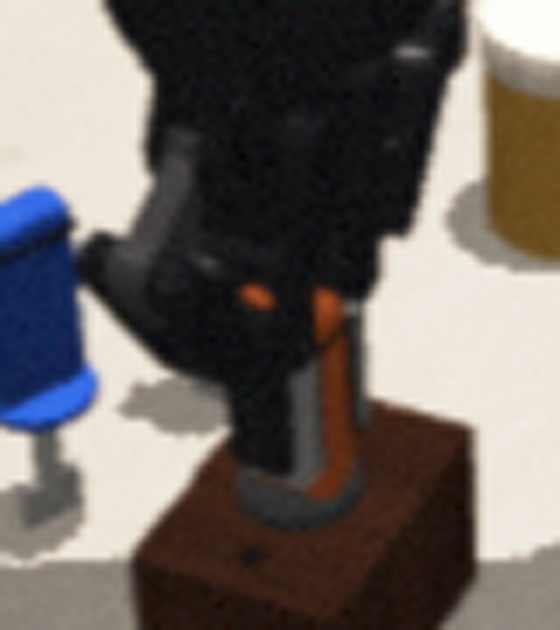

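Call:
step_arm(
  plan=[
    [0, 0, 0, 0, 0, 0],
    [-0.1, 0, 0, 0, 0, 0],
    [-0.2, 0, 0, 0, 0, 0],
    [-0.3, 0, 0, 0, 0, 0],
    [-0.4, 0, 0, 0, 0, 0],
    [-0.5, 0, 0, 0, 0, 0],
    [-0.5, 0, 0, 0, 0, 0],
    [-0.25, 0, 0, 0, 0, 0],
  ],
  force=60,
)

```text
t: 5.9
eef_pos: [0.4187, 0.1609, 0.1554]
tool_rot: [0.093, 0.702, 0.093, -0.7]
contact_force: [0.9, -0.2, -1.2]
gripper_width: 0.159
```

Run:
```python
from meas import *
show()
p,d=bot.read_camera("scene"); np.savez(f"scene5.npz",p=p,d=d)
crop("scene",p,150,290,160,320,5,"pics/s5.png")
show()
```

```text
t 5.9 p [0.4187 0.1609 0.1554] psi -74.93 tilt 0.13 F [ 0.94 -0.2  -1.23] T [-0.002 -0.052 -0.02 ] w 0.159 q [ 0.01  0.26 -0.59  2.12  0.2   0.81 -2.  ]
t 5.95 p [0.4191 0.1611 0.156 ] psi -74.93 tilt 0.18 F [0.19 0.   0.38] T [-0.008 -0.086  0.003] w 0.157 q [ 0.01  0.26 -0.59  2.12  0.19  0.81 -2.  ]
```

View pics/s5.png

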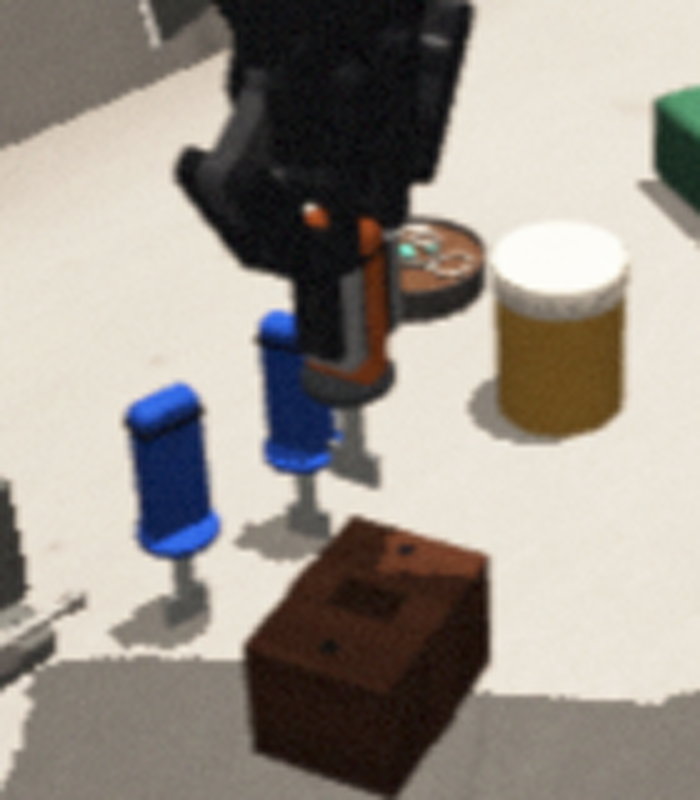

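Run:
```python
from meas import *
p,r,o=pose()
p,d=load("scene",5)
crop("scene",p,205,240,225,262,16,"pics/s5b.png"); crop("scene",p,200,250,265,300,14,"pics/s5c.png")
```

```text
(no output)
```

View pics/s5b.png

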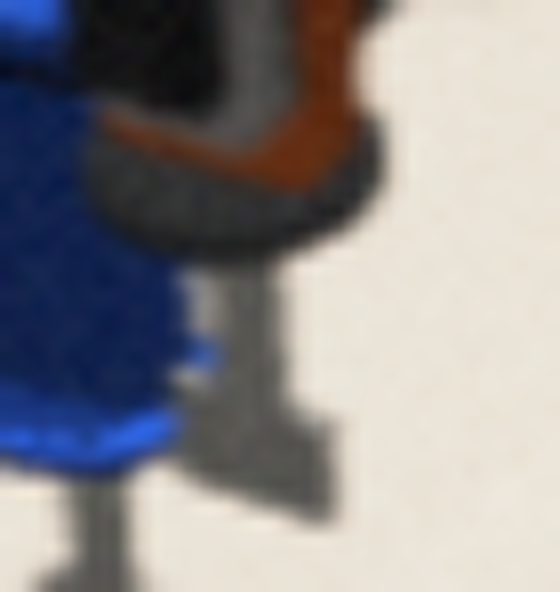

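View pics/s5c.png

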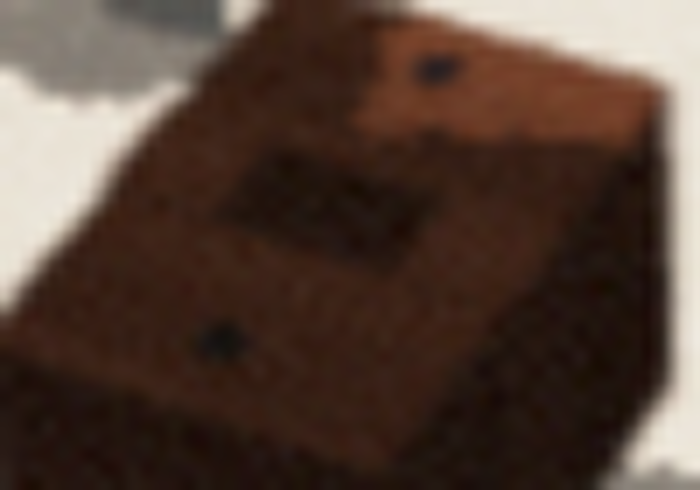

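Run:
```python
from meas import *
p0,r,o=show()
zt=.010+(.1555-.0643)
a=plane("scene",215.3,253.6,zt);b=plane("scene",224.8,257.1,zt)
print("tip",zt,((a+b)/2).round(4),np.linalg.norm(a-b),np.degrees(np.arctan2(*(a-b)[1::-1])))
print("TCP proj at tip z",proj("scene",[p0[0],p0[1],zt]), "shank", plane("scene",220.2,245.2,zt+.0275))
print("hole",plane("scene",222.9,279.3,.05).round(4))
for q in((280,150),(215,205),(375,270),(440,200)): print(plane("scene",(q[0]+.5)/14-.5+200,(q[1]+.5)/14-.5+265,.05).round(4))
sc=(((np.array([190,347])+.5)/14-.5)+[200,265])
for q in((437,68),(218,340)): print("screw",plane("scene",(q[0]+.5)/14-.5+200,(q[1]+.5)/14-.5+265,.05).round(4))
```

```text
t 5.95 p [0.4191 0.1611 0.156 ] psi -74.93 tilt 0.18 F [0.19 0.   0.38] T [-0.008 -0.086  0.003] w 0.157 q [ 0.01  0.26 -0.59  2.12  0.19  0.81 -2.  ]
tip 0.1012 [0.4203 0.1626 0.1012] 0.018856565710460738 12.212470295415805
TCP proj at tip z [221.21473057 255.23025637] shank [0.41227409 0.16779569 0.1287    ]
hole [0.4187 0.1612 0.05  ]
[0.4306 0.1578 0.05  ]
[0.4291 0.17   0.05  ]
[0.4062 0.1652 0.05  ]
[0.4093 0.1512 0.05  ]
screw [0.4273 0.134  0.05  ]
screw [0.4112 0.1861 0.05  ]
```

Run:
```python
from meas import *
p,d=load("top",0); C=cloud("top",d)
for y in np.arange(-.3,.15,.05):
    m=(C[...,2]>.12)&(C[...,2]<.6)&(abs(C[...,1]-y)<.025)&(C[...,0]>.3)&(C[...,0]<.8)
    if m.sum(): print(round(y,2),C[m][:,0].min().round(3),C[m][:,2].min().round(3))
go((.435,-.10,.156),-68); go((.497,-.2145,.156),-58.3)
```

```text
-0.3 0.677 0.121
-0.25 0.685 0.122
-0.2 0.7 0.12
-0.15 0.689 0.121
-0.1 0.705 0.168
-0.05 0.613 0.303
-0.0 0.518 0.269
0.05 0.507 0.23
0.1 0.545 0.204
rot units [-0.0192 -0.0005 -0.    ] shift if turn first [-0.     6.201  2.076] shift if shift first [-5.000e-03  6.406e+00  1.313e+00]
rot units [-0.0462 -0.0005 -0.0001] shift if turn first [-0.     9.012  3.277] shift if shift first [-2.000e-03  9.573e+00  5.610e-01]
```

Call:
step_arm(
  plan=[
    [0, 0.5, 0.1, 0, 0, 0],
    [0, 0.9, 0.18, 0, 0, 0],
    [0, 0.9, 0.18, 0, 0, 0],
    [0, 0.9, 0.18, 0, 0, 0],
    [0, 0.9, 0.18, 0, 0, 0],
    [0, 0.9, 0.18, 0, 0, 0],
    [0, 0.9, 0.18, 0, 0, 0],
    [0, 0.5, 0.13, 0, 0, 0],
  ],
)

```text
t: 6.95
eef_pos: [0.4338, -0.1021, 0.1534]
tool_rot: [-0.092, -0.701, -0.092, 0.701]
contact_force: [0.9, 0.2, -0.5]
gripper_width: 0.155
```

Run:
```python
from meas import *
show()
go((.497,-.2145,.156),-58.3)
```

```text
t 6.95 p [ 0.4338 -0.1021  0.1534] psi -75.05 tilt 0.04 F [ 0.91  0.19 -0.54] T [ 0.021  0.031 -0.081] w 0.155 q [ 0.47  0.23 -0.43  2.14  0.14  0.8  -1.35]
rot units [-0.0465  0.0001  0.    ] shift if turn first [-0.065  3.221  0.131] shift if shift first [-0.066  3.122 -0.803]
```

Call:
step_arm(
  plan=[
    [0, 0, 0, -0.023, 0, 0],
    [0, 0, 0, -0.0235, 0, 0],
    [-0.06, 0.8, 0.03, 0, 0, 0],
    [0, 0.9, 0.04, 0, 0, 0],
    [0, 0.9, 0.04, 0, 0, 0],
    [0, 0.62, 0.02, 0, 0, 0],
    [0, 0, 0, 0, 0, 0],
    [0, 0, 0, 0, 0, 0],
  ],
)

```text
t: 7.95
eef_pos: [0.497, -0.2113, 0.1557]
tool_rot: [-0.194, -0.68, -0.195, 0.68]
contact_force: [-0.5, 0.3, -0.1]
gripper_width: 0.155
```

Run:
```python
from meas import *
show()
for n in M:
    p,d=bot.read_camera(n); np.savez(f"{n}6.npz",p=p,d=d)
show()
crop("top",load("top",6)[0],290,400,140,245,7,"pics/t6.png")
crop("scene",load("scene",6)[0],260,360,100,215,6,"pics/s6.png")
```

```text
t 7.95 p [ 0.497  -0.2113  0.1557] psi -58.14 tilt 0.09 F [-0.48  0.25 -0.1 ] T [ 0.056 -0.023  0.009] w 0.155 q [ 0.61  0.38 -0.4   1.93  0.19  0.87 -0.9 ]
t 8.05 p [ 0.4971 -0.2112  0.1559] psi -58.1 tilt 0.05 F [-0.16  0.62 -0.19] T [0.009 0.011 0.03 ] w 0.155 q [ 0.61  0.38 -0.4   1.93  0.19  0.87 -0.9 ]
```

View pics/s6.png

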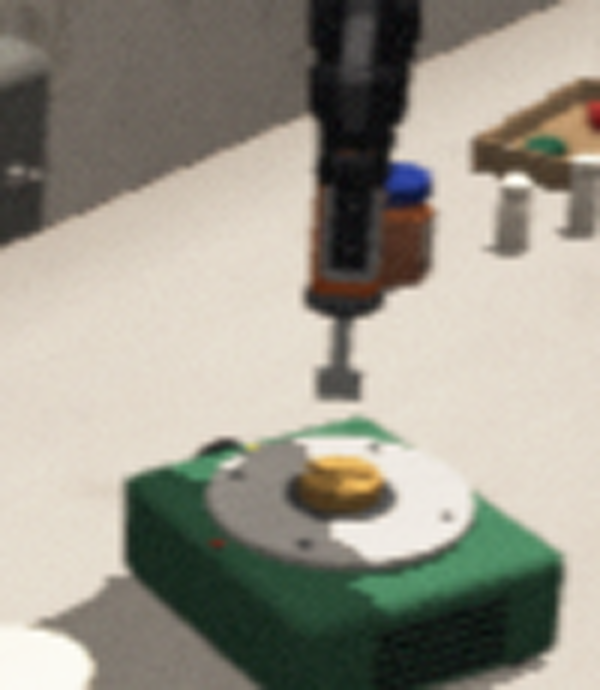

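View pics/t6.png

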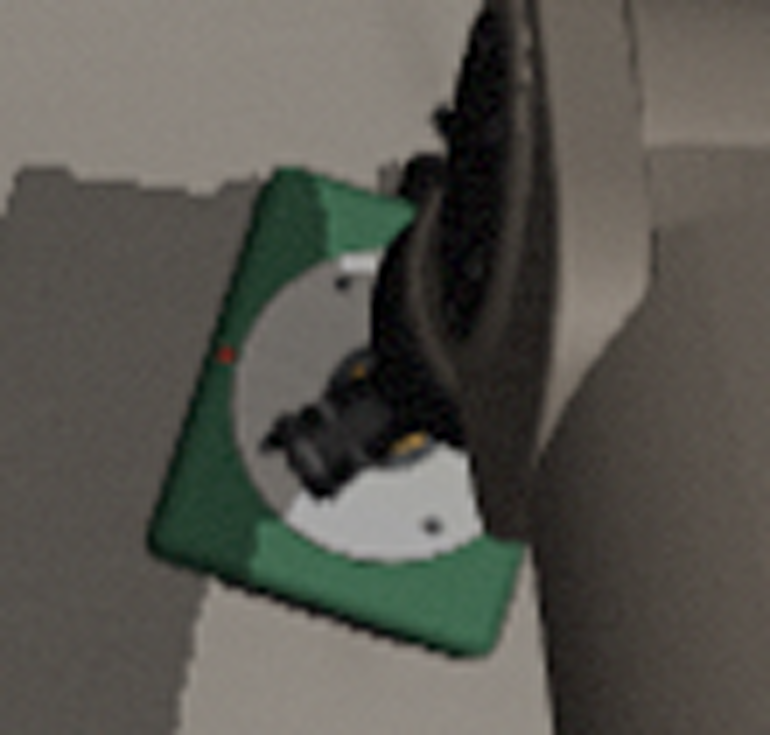

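Run:
```python
from meas import *
p,d=load("scene",6)
crop("scene",p,300,335,148,190,16,"pics/s6b.png")
p,d=load("scene",0)
crop("scene",p,300,335,168,192,20,"pics/s0b.png")
```

```text
(no output)
```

View pics/s6b.png

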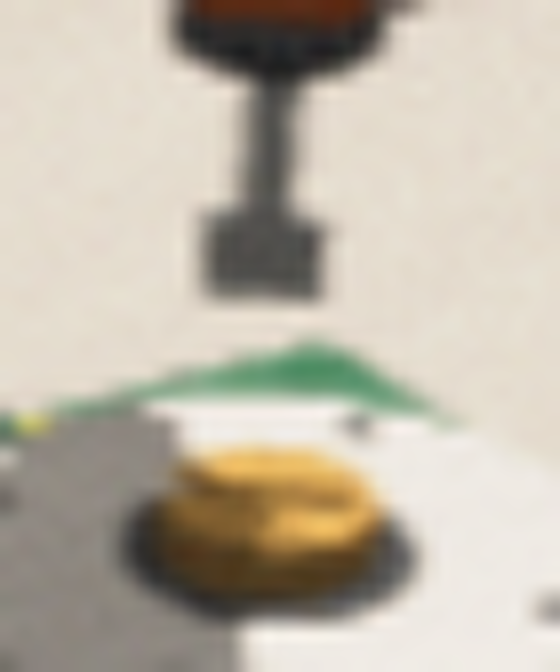

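View pics/s0b.png

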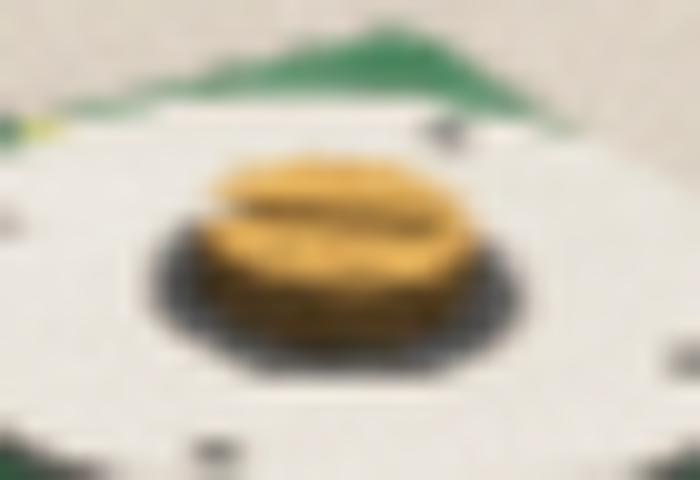

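Run:
```python
from meas import *
def px(q,s,x0,y0): return (q[0]+.5)/s-.5+x0,(q[1]+.5)/s-.5+y0
zt=.1558-.0543+0.0  # TCP->tip: TCP .0643 with tip .010
p0=np.array([.4971,-.2112])
ky=np.array([np.cos(np.radians(121.9)),np.sin(np.radians(121.9))])
a=plane("scene",*px((200,294),16,300,148),zt)[:2];b=plane("scene",*px((322,297),16,300,148),zt)[:2]
c=(a+b)/2-.0015*ky
print("blade",a,b,np.linalg.norm(a-b),"yaw",np.degrees(np.arctan2(*(a-b)[::-1])),"centre",c.round(4),"minus TCP mm",((c-p0)*1000).round(2))
# shank centre line at lower end z=tip+13
print("TCP at tip",proj("scene",[*p0,zt]))
for z in(.067,.0675):
  s1=plane("scene",*px((225,204),20,300,168),z)[:2];s2=plane("scene",*px((447,228),20,300,168),z)[:2]
  print("slot scene",s1,s2,np.linalg.norm(s1-s2),np.degrees(np.arctan2(*(s1-s2)[::-1])),((s1+s2)/2).round(4))
  for ctr in((.497,-.214),(.494,-.211)):
    th=np.linspace(0,6.28,60); Q=np.array([proj("scene",[ctr[0]+.0165*np.cos(t),ctr[1]+.0165*np.sin(t),z]) for t in th])
    print(z,ctr,"pred crop bounds",(((Q.min(0)-[300,168]+.5)*20)-.5).round(0),(((Q.max(0)-[300,168]+.5)*20)-.5).round(0))
```

```text
blade [ 0.50314837 -0.2039714 ] [ 0.48952034 -0.21464026] 0.01730745483257775 yaw 38.05600204371687 centre [ 0.4971 -0.2106] minus TCP mm [0.03 0.62]
TCP at tip [316.05653421 165.62561944]
slot scene [ 0.50848534 -0.20937152] [ 0.48556193 -0.22156071] 0.02596265169403289 28.001164255340967 [ 0.497  -0.2155]
0.067 (0.497, -0.214) pred crop bounds [186. 155.] [471. 288.]
0.067 (0.494, -0.211) pred crop bounds [191. 172.] [478. 305.]
slot scene [ 0.50793996 -0.20858896] [ 0.48504052 -0.2207654 ] 0.0259355010137461 28.001164255341035 [ 0.4965 -0.2147]
0.0675 (0.497, -0.214) pred crop bounds [186. 151.] [471. 284.]
0.0675 (0.494, -0.211) pred crop bounds [192. 168.] [478. 301.]
```

Run:
```python
from h import *
go((.4965,-.215,.1275),-59.5)
```

```text
rot units [0.0039 0.0001 0.0001] shift if turn first [0.711 0.075 0.063] shift if shift first [0.711 0.074 0.064]
```

Call:
step_arm(
  plan=[
    [0, 0.075, 0.063, 0.0039, 0, 0],
    [0.25, 0, 0, 0, 0, 0],
    [0.3, 0, 0, 0, 0, 0],
    [0.16, 0, 0, 0, 0, 0],
    [0, 0, 0, 0, 0, 0],
    [0, 0, 0, 0, 0, 0],
  ],
)

```text
t: 8.8
eef_pos: [0.4973, -0.2162, 0.1278]
tool_rot: [0.186, 0.682, 0.186, -0.682]
contact_force: [-0.5, 0.3, -1.4]
gripper_width: 0.157
```

Run:
```python
from meas import *
show()
for n in M:
    p,d=bot.read_camera(n); np.savez(f"{n}7.npz",p=p,d=d)
show()
crop("scene",load("scene",7)[0],298,336,155,192,20,"pics/s7.png")
crop("top",load("top",7)[0],310,380,160,230,9,"pics/t7.png")
```

```text
t 8.8 p [ 0.4973 -0.2162  0.1278] psi -59.58 tilt 0.01 F [-0.49  0.25 -1.37] T [0.015 0.009 0.035] w 0.157 q [ 0.61  0.42 -0.39  1.95  0.21  0.82 -0.93]
t 8.9 p [ 0.4974 -0.2163  0.128 ] psi -59.58 tilt 0.04 F [ 0.27 -0.07 -0.87] T [ 0.037 -0.    -0.005] w 0.159 q [ 0.61  0.41 -0.39  1.95  0.21  0.82 -0.93]
```

View pics/s7.png

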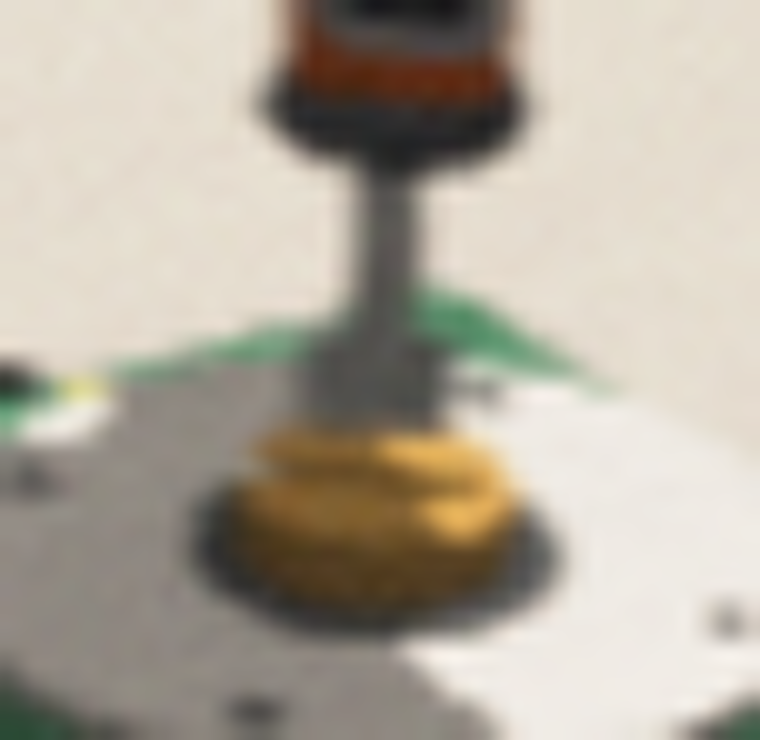

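View pics/t7.png

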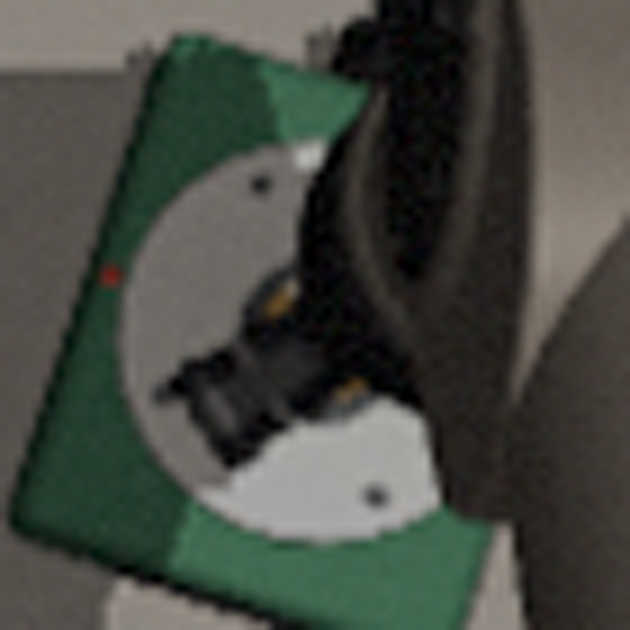

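Run:
```python
from meas import *
def px(q,s,x0,y0): return (q[0]+.5)/s-.5+x0,(q[1]+.5)/s-.5+y0
p0,r,o=show(); p0=p0[:2]
zt=.128-.0543
ky=np.array([np.cos(np.radians(120.4)),np.sin(np.radians(120.4))]);kx=np.array([ky[1],-ky[0]])
a=plane("scene",*px((300,424),20,298,155),zt)[:2];b=plane("scene",*px((440,428),20,298,155),zt)[:2]
c=(a+b)/2-.0015*ky
print("blade",np.linalg.norm(a-b),np.degrees(np.arctan2(*(a-b)[::-1])),c.round(4),"-TCP",((c-p0)*1000).round(2))
for z in(.067,.0675):
  s1=plane("scene",*px((262,455),20,298,155),z)[:2];s2=plane("scene",*px((480,485),20,298,155),z)[:2]
  s=(s1+s2)/2
  print("slot",np.linalg.norm(s1-s2),np.degrees(np.arctan2(*(s1-s2)[::-1])),s.round(4),"key frame delta slot-blade mm",((s-c)@kx*1000).round(2),((s-c)@ky*1000).round(2),"TCP based",((s-p0)@kx*1000).round(2),((s-p0)@ky*1000).round(2))
  th=np.linspace(0,6.28,60); Q=np.array([proj("scene",[.497+.0165*np.cos(t),-.215+.0165*np.sin(t),z]) for t in th])
  print((((Q.min(0)-[298,155]+.5)*20)-.5).round(0),(((Q.max(0)-[298,155]+.5)*20)-.5).round(0))
```

```text
t 8.9 p [ 0.4974 -0.2163  0.128 ] psi -59.58 tilt 0.04 F [ 0.27 -0.07 -0.87] T [ 0.037 -0.    -0.005] w 0.159 q [ 0.61  0.41 -0.39  1.95  0.21  0.82 -0.93]
blade 0.016174974604027816 37.74729673082416 [ 0.4984 -0.2159] -TCP [1.01 0.43]
slot 0.025801247901416493 24.43091032866974 [ 0.4983 -0.2163] key frame delta slot-blade mm -0.29 -0.34 TCP based 0.8 -0.48
[231. 412.] [516. 545.]
slot 0.025774266010620783 24.430910328669782 [ 0.4978 -0.2155] key frame delta slot-blade mm -0.35 0.61 TCP based 0.74 0.47
[231. 408.] [516. 541.]
```

Run:
```python
from meas import *
p,d=load("top",0); g=p.astype(float).sum(2)
print(g[189:206,338:354].astype(int))
pts=[]
for v in range(191,204):
    row=g[v,340:352]; 
    w=np.clip(np.sort(row)[-4]*.75-row,0,None); w[[0,-1]]=0
    # restrict near expected line
    u=np.arange(340,352); ue=345.7+(v-197)*.62; w*=abs(u-ue)<3
    if w.sum()>60: pts.append((( w*u).sum()/w.sum(),v,w.sum()))
P=np.array([plane("top",a,b,.067)[:2] for a,b,_ in pts]); W=np.array(pts)[:,2]
print(np.round(pts,1))
c=np.average(P,axis=0,weights=W);ev,E=np.linalg.eigh(np.cov(P.T,aweights=W)); print(c,np.degrees(np.arctan2(E[1,1],E[0,1])))
crop("top",p,335,357,186,208,28,"pics/t0c.png")
```

```text
[[456 445 357 220 181 175 161 152 160 182 235 341 404 465 454 450]
 [449 348 197 183 221 193 240 266 263 242 215 176 247 391 440 452]
 [344 179 166 206 345 321 313 335 329 328 299 249 194 220 367 460]
 [195 164 154 283 394 348 323 353 355 354 353 324 283 181 248 406]
 [152 158 226 320 321 192 222 322 357 354 354 343 310 269 201 279]
 [125 163 311 344 308 132  86 229 338 354 347 334 282 329 254 203]
 [ 83 200 342 362 351 273 104 128 284 364 349 346 315 333 292 155]
 [138 223 336 355 359 343 208  77 196 326 352 356 348 328 300 145]
 [174 245 339 349 348 346 303 140 107 226 345 356 354 353 315 176]
 [172 215 331 337 357 357 352 283 140 130 278 359 350 347 315 184]
 [161 192 332 291 323 349 355 346 274  83 176 323 357 331 303 179]
 [160 163 292 311 244 354 355 355 332 138  90 233 345 328 254 162]
 [168 160 203 290 294 349 351 353 343 286 176 221 338 291 208 207]
 [156 187 160 206 310 351 346 340 349 335 298 298 306 203 164 281]
 [206 177 176 135 182 288 291 305 323 327 290 269 215 190 265 394]
 [370 289 217 180 137 155 216 241 253 255 179 139 177 235 377 460]
 [452 418 349 189 171 194 175 169 172 181 179 193 293 387 432 452]]
[[343.4 193.  100.5]
 [343.7 194.  313.5]
 [344.5 195.  291.5]
 [345.  196.  311. ]
 [345.7 197.  312.2]
 [346.5 198.  258. ]
 [347.3 199.  260. ]
 [347.7 200.  315.2]
 [348.3 201.  117.5]]
[ 0.49882784 -0.21650389] -149.12256301028614
```

View pics/t0c.png

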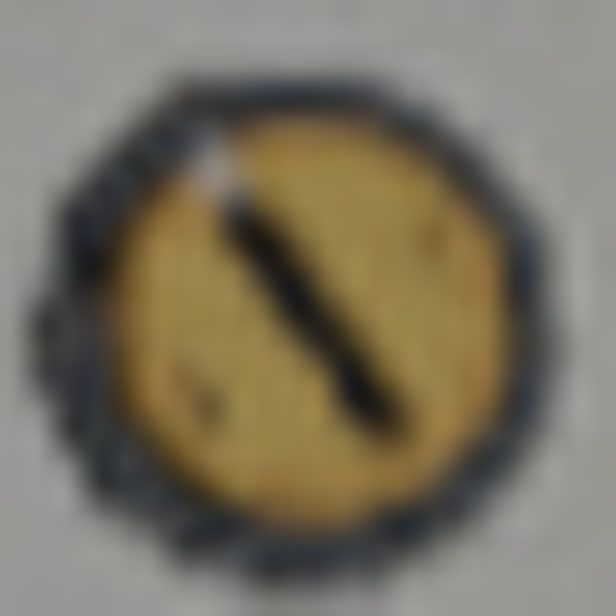

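Call:
step_arm(
  plan=[
    [0.05, 0, 0, 0, 0, 0],
    [0.05, 0, 0, 0, 0, 0],
    [0.05, 0, 0, 0, 0, 0],
    [0.025, 0, 0, 0, 0, 0],
    [0.025, 0, 0, 0, 0, 0],
    [0, 0, 0, 0, 0, 0],
  ],
)

```text
t: 9.65
eef_pos: [0.4972, -0.2163, 0.1197]
tool_rot: [0.186, 0.682, 0.185, -0.682]
contact_force: [0.1, -0.2, -0.6]
gripper_width: 0.159
```

Run:
```python
from meas import *
show()
```

```text
t 9.65 p [ 0.4972 -0.2163  0.1197] psi -59.58 tilt 0.01 F [ 0.06 -0.22 -0.56] T [-0.076 -0.081  0.039] w 0.159 q [ 0.6   0.43 -0.38  1.95  0.22  0.8  -0.94]
```

Call:
step_arm(
  plan=[
    [0.025, 0, 0, 0, 0, 0],
    [0.025, 0, 0, 0, 0, 0],
    [0.025, 0, 0, 0, 0, 0],
    [0.015, 0, 0, 0, 0, 0],
    [0, 0, 0, 0, 0, 0],
  ],
)

```text
t: 10.28
eef_pos: [0.4971, -0.2163, 0.1161]
tool_rot: [0.186, 0.682, 0.185, -0.682]
contact_force: [1.0, -0.6, -0.5]
gripper_width: 0.156
```

Run:
```python
from meas import *
show()
p,d=bot.read_camera("scene"); np.savez("scene8.npz",p=p,d=d)
crop("scene",p,290,345,150,195,14,"pics/s8.png")
show()
```

```text
t 10.28 p [ 0.4971 -0.2163  0.1161] psi -59.59 tilt 0.01 F [ 1.04 -0.64 -0.47] T [-0.158 -0.084  0.014] w 0.156 q [ 0.6   0.43 -0.38  1.96  0.22  0.79 -0.94]
t 10.32 p [ 0.4971 -0.2163  0.1161] psi -59.58 tilt 0.0 F [ 0.24 -0.42 -1.47] T [-0.232 -0.2   -0.038] w 0.157 q [ 0.6   0.43 -0.38  1.96  0.22  0.79 -0.94]
```

View pics/s8.png

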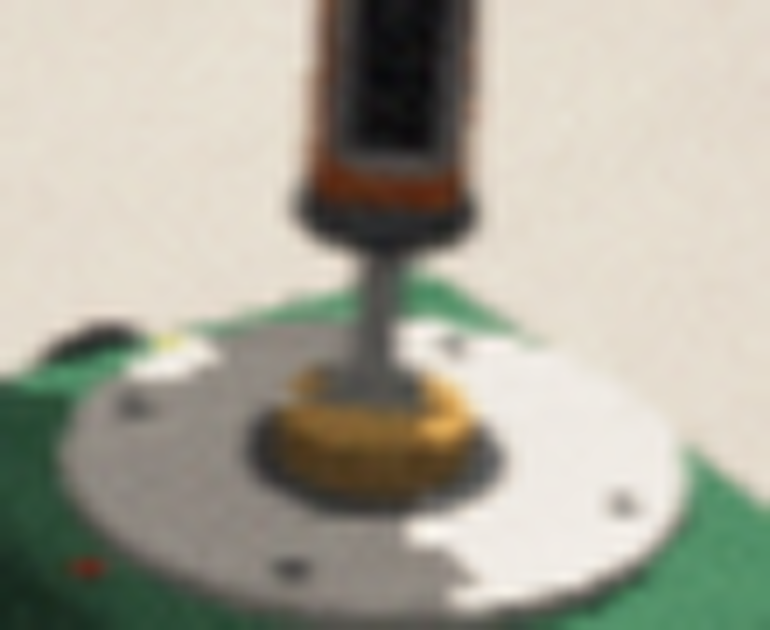

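Call:
step_arm(
  plan=[
    [0, 0, 0, 0.008, 0, 0],
    [0, 0, 0, 0.008, 0, 0],
    [0.002, 0, 0, 0.008, 0, 0],
    [0.002, 0, 0, 0.008, 0, 0],
  ],
)

```text
t: 10.82
eef_pos: [0.4973, -0.2167, 0.116]
tool_rot: [0.116, 0.698, 0.115, -0.697]
contact_force: [1.3, -1.1, -2.0]
gripper_width: 0.16
```

Run:
```python
from meas import *
show()
```

```text
t 10.82 p [ 0.4973 -0.2167  0.116 ] psi -71.2 tilt 0.04 F [ 1.27 -1.07 -1.97] T [-0.445 -0.229  0.107] w 0.16 q [ 0.56  0.43 -0.33  1.96  0.19  0.79 -1.12]
```

Call:
step_arm(
  plan=[
    [0.003, 0, 0, 0.008, 0, 0],
    [0.003, 0, 0, 0.008, 0, 0],
    [0.003, 0, 0, 0.008, 0, 0],
    [0.003, 0, 0, 0.008, 0, 0],
    [0.003, 0, 0, 0.008, 0, 0],
  ],
)

```text
t: 11.45
eef_pos: [0.4973, -0.2165, 0.1155]
tool_rot: [0.027, 0.707, 0.027, -0.706]
contact_force: [1.1, -1.3, -1.6]
gripper_width: 0.156
```

Run:
```python
from meas import *
show()
```

```text
t 11.45 p [ 0.4973 -0.2165  0.1155] psi -85.6 tilt 0.03 F [ 1.13 -1.33 -1.61] T [-0.255 -0.111  0.097] w 0.156 q [ 0.52  0.42 -0.28  1.96  0.16  0.78 -1.34]
```

Call:
step_arm(
  plan=[
    [0.003, 0, 0, 0.008, 0, 0],
    [0.003, 0, 0, 0.008, 0, 0],
    [0.003, 0, 0, 0.008, 0, 0],
    [0.003, 0, 0, 0.008, 0, 0],
    [0.003, 0, 0, 0.008, 0, 0],
    [0.003, 0, 0, 0.008, 0, 0],
    [0.003, 0, 0, 0.008, 0, 0],
  ],
)

```text
t: 12.32
eef_pos: [0.4973, -0.2161, 0.1147]
tool_rot: [-0.097, 0.701, -0.097, -0.7]
contact_force: [-0.3, -0.5, 0.2]
gripper_width: 0.156
```

Run:
```python
from meas import *
show()
```

```text
t 12.32 p [ 0.4973 -0.2161  0.1147] psi -105.74 tilt 0.02 F [-0.29 -0.48  0.19] T [-0.018 -0.078 -0.008] w 0.156 q [ 0.45  0.41 -0.2   1.97  0.11  0.77 -1.65]
```

Run:
```python
from meas import *
p,d=bot.read_camera("scene"); np.savez("scene9.npz",p=p,d=d)
crop("scene",p,290,345,150,195,14,"pics/s9.png")
show()
p,d=bot.read_camera("top"); show()
crop("top",p,310,380,160,230,9,"pics/t9.png")
```

```text
t 12.38 p [ 0.4973 -0.2161  0.1147] psi -105.85 tilt 0.02 F [0.23 0.62 0.53] T [-0.13  -0.085 -0.   ] w 0.156 q [ 0.45  0.41 -0.2   1.97  0.11  0.77 -1.65]
t 12.43 p [ 0.4973 -0.2161  0.1147] psi -105.66 tilt 0.02 F [ 0.15 -0.32  0.54] T [-0.058 -0.137  0.068] w 0.156 q [ 0.45  0.41 -0.2   1.97  0.11  0.77 -1.65]
```

View pics/s9.png

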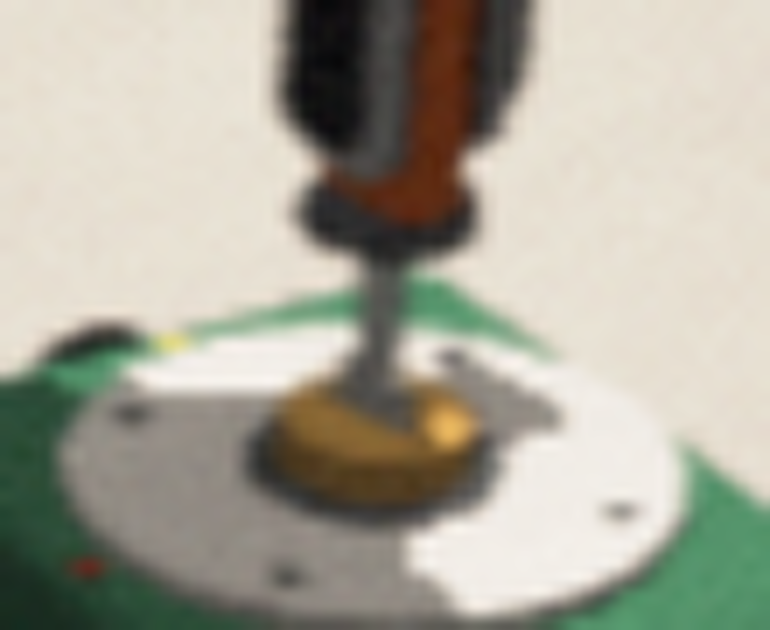

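View pics/t9.png

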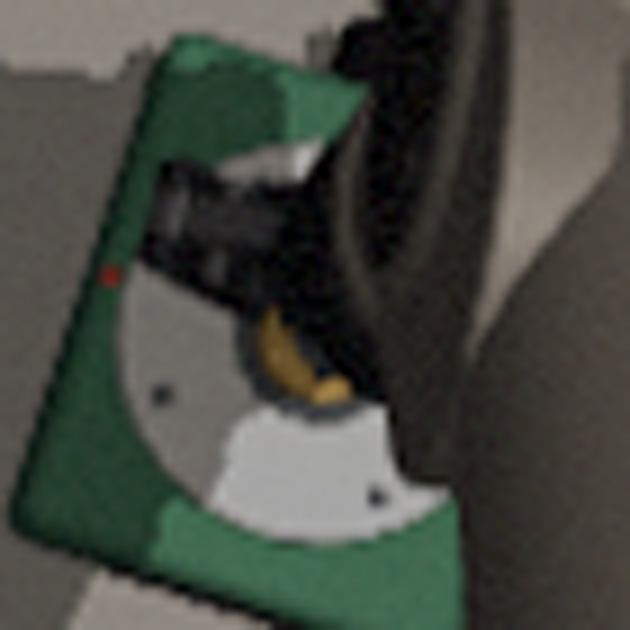

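Call:
step_arm(
  plan=[
    [0.002, 0, 0, 0.006, 0, 0],
    [0.002, 0, 0, 0.006, 0, 0],
    [0.002, 0, 0, 0.006, 0, 0],
  ],
)

```text
t: 12.8
eef_pos: [0.4973, -0.2161, 0.1144]
tool_rot: [-0.137, 0.694, -0.137, -0.694]
contact_force: [0.8, 0.4, 1.9]
gripper_width: 0.154
```

Run:
```python
from meas import *
show()
```

```text
t 12.8 p [ 0.4973 -0.2161  0.1144] psi -112.27 tilt 0.03 F [0.81 0.35 1.9 ] T [ 0.146 -0.144 -0.002] w 0.154 q [ 0.43  0.41 -0.17  1.97  0.1   0.77 -1.75]
```

Call:
step_arm(
  plan=[
    [0.001, 0, 0, 0.005, 0, 0],
    [0.001, 0, 0, 0.005, 0, 0],
  ],
)

```text
t: 13.05
eef_pos: [0.4974, -0.216, 0.1143]
tool_rot: [-0.158, 0.689, -0.158, -0.689]
contact_force: [-0.0, 1.0, 0.2]
gripper_width: 0.158
```

Run:
```python
from meas import *
show()
```

```text
t 13.05 p [ 0.4974 -0.216   0.1143] psi -115.84 tilt 0.02 F [-0.    1.05  0.18] T [ 0.27  -0.283  0.039] w 0.158 q [ 0.42  0.41 -0.16  1.97  0.09  0.77 -1.81]
```

Call:
step_arm(
  plan=[
    [0.001, 0, 0, 0.005, 0, 0],
  ],
)

```text
t: 13.18
eef_pos: [0.4973, -0.216, 0.1142]
tool_rot: [-0.169, 0.687, -0.169, -0.687]
contact_force: [1.1, 1.7, 0.8]
gripper_width: 0.151
```

Run:
```python
from meas import *
show()
```

```text
t 13.18 p [ 0.4973 -0.216   0.1142] psi -117.65 tilt 0.02 F [1.08 1.73 0.85] T [ 0.331 -0.333  0.055] w 0.151 q [ 0.41  0.41 -0.15  1.97  0.08  0.77 -1.84]
```

```bash
cat > rd.py <<'E'
from h import *
T=[];J=[];F=[]
for i in range(3):
    bot.read_camera("scene"); p,r,o=pose(); T.append(o["torque"]);J.append(o["joint_torque"][6]);F.append(o["contact_force"])
m=r.as_matrix()
print("t",round(o["t"],2),"psi",round(np.degrees(np.arctan2(m[1,1],m[0,1])),2),"Tz",np.round(np.array(T)[:,2],3),"j7",np.round(J,3),"F",np.mean(F,0).round(2),"z",p[2].round(4),p[:2].round(4))
E
python3 rd.py
```

```text
t 13.32 psi -117.54 Tz [0.045 0.08  0.047] j7 [ 0.052 -0.277 -0.144] F [0.96 1.1  0.99] z 0.1142 [ 0.4973 -0.2161]
```

Call:
step_arm(
  plan=[
    [0.001, 0, 0, 0.003, 0, 0],
    [0.001, 0, 0, 0.003, 0, 0],
  ],
)

```text
t: 13.58
eef_pos: [0.4973, -0.2161, 0.1141]
tool_rot: [-0.182, 0.684, -0.182, -0.683]
contact_force: [1.9, 1.8, 1.2]
gripper_width: 0.159
```

```bash
python3 rd.py
```

```text
t 13.72 psi -119.7 Tz [0.031 0.072 0.038] j7 [ 0.012 -0.187 -0.108] F [1.78 1.49 0.98] z 0.1141 [ 0.4973 -0.2161]
```

Call:
step_arm(
  plan=[
    [0.0015, 0, 0, 0.003, 0, 0],
    [0.0015, 0, 0, 0.003, 0, 0],
  ],
)

```text
t: 13.98
eef_pos: [0.4973, -0.2161, 0.114]
tool_rot: [-0.195, 0.68, -0.194, -0.68]
contact_force: [1.9, 1.7, 1.5]
gripper_width: 0.151
```

```bash
python3 rd.py
```

```text
t 14.12 psi -121.86 Tz [ 0.035  0.035 -0.013] j7 [ 0.011 -0.188 -0.109] F [1.56 2.65 1.6 ] z 0.114 [ 0.4973 -0.2161]
```

Call:
step_arm(
  plan=[
    [0.0015, 0, 0, 0.003, 0, 0],
    [0.0015, 0, 0, 0.003, 0, 0],
  ],
)

```text
t: 14.38
eef_pos: [0.4973, -0.2161, 0.1139]
tool_rot: [-0.207, 0.676, -0.207, -0.676]
contact_force: [3.2, 2.9, 2.0]
gripper_width: 0.156
```

```bash
python3 rd.py
```

```text
t 14.53 psi -124.03 Tz [0.087 0.035 0.064] j7 [ 0.011 -0.189 -0.109] F [2.65 3.45 1.37] z 0.1139 [ 0.4972 -0.2161]
```

Call:
step_arm(
  plan=[
    [0.0015, -0.015, 0, 0.003, 0, 0],
    [0.0015, 0, 0, 0.003, 0, 0],
  ],
)

```text
t: 14.78
eef_pos: [0.4974, -0.216, 0.1137]
tool_rot: [-0.22, 0.672, -0.22, -0.672]
contact_force: [2.1, 2.1, 3.1]
gripper_width: 0.158
```

```bash
python3 rd.py
```

```text
t 14.93 psi -126.2 Tz [0.028 0.06  0.09 ] j7 [-0.001 -0.196 -0.116] F [1.37 1.72 2.64] z 0.1137 [ 0.4974 -0.2159]
```

Call:
step_arm(
  plan=[
    [0.0015, 0, 0, 0.003, 0, 0],
    [0.0015, 0, 0, 0.003, 0, 0],
  ],
)

```text
t: 15.18
eef_pos: [0.4974, -0.2159, 0.1137]
tool_rot: [-0.233, 0.668, -0.233, -0.668]
contact_force: [1.9, 1.4, 3.9]
gripper_width: 0.158
```

```bash
python3 rd.py
```

```text
t 15.32 psi -128.35 Tz [0.145 0.149 0.17 ] j7 [-0.091 -0.285 -0.205] F [1.07 2.45 4.56] z 0.1137 [ 0.4975 -0.2159]
```

Call:
step_arm(
  plan=[
    [0, 0, 0, -0.004, 0, 0],
    [0, 0, 0, -0.005, 0, 0],
    [0, 0, 0, -0.005, 0, 0],
    [0, 0, 0, 0, 0, 0],
  ],
)

```text
t: 15.82
eef_pos: [0.4967, -0.2158, 0.1131]
tool_rot: [0.203, -0.677, 0.203, 0.678]
contact_force: [1.1, 0.8, -1.0]
gripper_width: 0.157
```

```bash
python3 rd.py
```

```text
t 15.97 psi -123.32 Tz [-0.027 -0.01   0.018] j7 [ 0.051  0.01  -0.003] F [ 0.21  1.18 -0.82] z 0.1132 [ 0.4968 -0.2158]
```

Call:
step_arm(
  plan=[
    [-0.05, 0, 0, 0, 0, 0],
    [-0.08, 0, 0, 0, 0, 0],
    [-0.1, 0, 0, 0, 0, 0],
    [-0.2, 0, 0, 0, 0, 0],
    [-0.3, 0, 0, 0, 0, 0],
    [-0.3, 0, 0, 0, 0, 0],
    [-0.1, 0, 0, 0, 0, 0],
  ],
)

```text
t: 16.85
eef_pos: [0.4981, -0.216, 0.1601]
tool_rot: [-0.203, 0.678, -0.203, -0.677]
contact_force: [1.2, -0.6, -0.6]
gripper_width: 0.16
```

Run:
```python
from meas import *
show()
p,d=bot.read_camera("scene"); np.savez("scene10.npz",p=p,d=d)
crop("scene",p,260,360,110,220,7,"pics/s10.png")
C=cloud("scene",d);P=load("scene",0); C0=cloud("scene",P[1])
go((.435,-.10,.158),-90);go((.4187,.1608,.158),-74.93)
```

```text
t 16.85 p [ 0.4981 -0.216   0.1601] psi -123.31 tilt 0.12 F [ 1.16 -0.59 -0.55] T [ 0.026 -0.02  -0.016] w 0.16 q [ 0.4   0.35 -0.13  1.94  0.06  0.86 -1.91]
rot units [-0.0925 -0.0003 -0.    ] shift if turn first [ 0.054 -2.9    1.577] shift if shift first [ 0.049 -1.558  2.911]
rot units [-1.344e-01 -3.000e-04 -1.000e-04] shift if turn first [ 0.054 -9.612 -0.533] shift if shift first [ 0.043 -6.783  6.832]
```

View pics/s10.png

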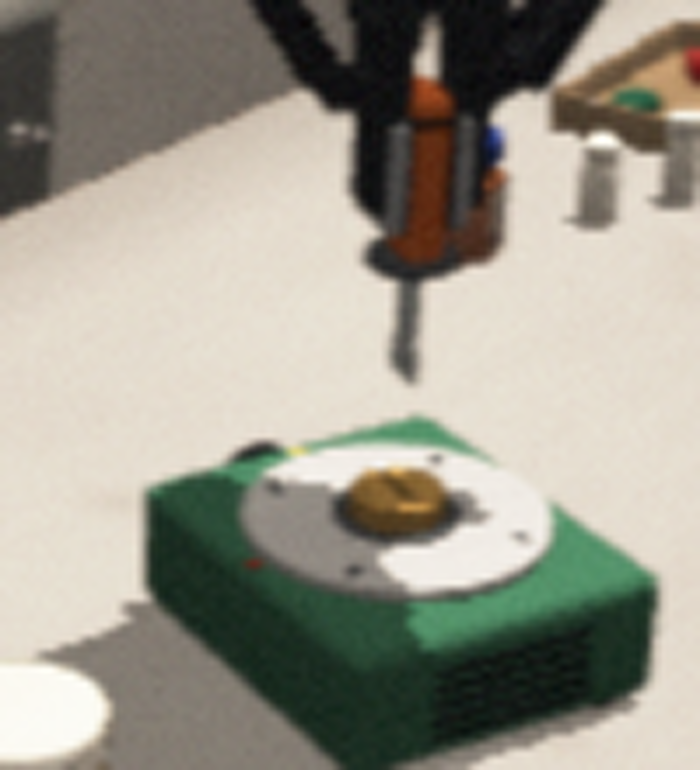

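Call:
step_arm(
  plan=[
    [0, 0, 0, -0.027, 0, 0],
    [0, 0, 0, -0.027, 0, 0],
    [0, 0, 0, -0.027, 0, 0],
    [0, 0, 0, -0.027, 0, 0],
    [0, 0, 0, -0.0264, 0, 0],
    [0, 0, 0, 0, 0, 0],
  ],
)

```text
t: 17.65
eef_pos: [0.4972, -0.2158, 0.1585]
tool_rot: [-0.092, -0.701, -0.092, 0.701]
contact_force: [0.1, 0.2, -0.8]
gripper_width: 0.154
```

Run:
```python
from meas import *
show()
go((.435,-.10,.158),-74.93);go((.4187,.1608,.158),-74.93)
```

```text
t 17.65 p [ 0.4972 -0.2158  0.1585] psi -75.02 tilt 0.04 F [ 0.12  0.17 -0.8 ] T [-0.015  0.015  0.02 ] w 0.154 q [ 0.54  0.36 -0.3   1.93  0.14  0.87 -1.14]
rot units [-0.0002  0.0001  0.0001] shift if turn first [ 0.013 -3.199  0.748] shift if shift first [ 0.015 -3.198  0.753]
rot units [-0.0002  0.0001  0.0001] shift if turn first [ 0.013 -9.601 -0.553] shift if shift first [ 0.018 -9.602 -0.539]
```

Moving to the waypoint, then to above the block.

Call:
step_arm(
  plan=[
    [0, -0.8, 0.19, 0, 0, 0],
    [0, -0.8, 0.19, 0, 0, 0],
    [0, -0.8, 0.19, 0, 0, 0],
    [0, -0.8, 0.18, 0, 0, 0],
    [0, -0.8, -0.16, 0, 0, 0],
    [0, -0.8, -0.16, 0, 0, 0],
    [0, -0.8, -0.16, 0, 0, 0],
    [0, -0.8, -0.16, 0, 0, 0],
  ],
)

```text
t: 18.65
eef_pos: [0.4264, 0.0313, 0.1589]
tool_rot: [0.091, 0.701, 0.091, -0.701]
contact_force: [0.8, 0.6, -1.3]
gripper_width: 0.156
```

Call:
step_arm(
  plan=[
    [0, -0.8, -0.16, 0, 0, 0],
    [0, -0.8, -0.16, 0, 0, 0],
    [0, -0.8, -0.16, 0, 0, 0],
    [0, -0.8, -0.17, 0, 0, 0],
    [0, 0, 0, 0, 0, 0],
    [0, 0, 0, 0, 0, 0],
  ],
)

```text
t: 19.4
eef_pos: [0.4183, 0.16, 0.1586]
tool_rot: [-0.092, -0.701, -0.092, 0.701]
contact_force: [-0.3, -0.2, -0.2]
gripper_width: 0.158
```

Run:
```python
from meas import *
show()
for n in M:
    p,d=bot.read_camera(n); np.savez(f"{n}11.npz",p=p,d=d)
show()
go((.4187,.1608,.158),-74.93)
for n in M:
  for s in(0,11):
    p,d=load(n,s)
    # same-pixel depth comparison: cover ring, cam
    C=cloud(n,d); c=np.array([.498,-.2155]) if n=="top" else np.array([.4955,-.2125])
    rr=np.hypot(C[...,0]-c[0],C[...,1]-c[1])
    print(n,s,"cover z",np.median(C[(rr>.026)&(rr<.045)][:,2]).round(5),(( rr>.026)&(rr<.045)).sum(),"cam z",np.median(C[(rr<.012)][:,2]).round(5),"case",np.median(C[(rr>.056)&(rr<.062)&(C[...,2]>.03)][:,2]).round(5))
crop("top",load("top",11)[0],310,380,160,230,9,"pics/t11.png")
crop("scene",load("scene",11)[0],150,350,130,300,4,"pics/s11.png")
```

```text
t 19.4 p [0.4183 0.16   0.1586] psi -75.04 tilt 0.05 F [-0.33 -0.18 -0.18] T [-0.007 -0.037  0.001] w 0.158 q [-0.02  0.24 -0.54  2.12  0.17  0.82 -1.98]
t 19.5 p [0.4184 0.1594 0.1586] psi -75.08 tilt 0.05 F [ 0.12  0.44 -0.53] T [-0.059 -0.025  0.032] w 0.16 q [-0.02  0.24 -0.54  2.12  0.17  0.82 -1.98]
rot units [-0.0004  0.0001 -0.0001] shift if turn first [ 0.015 -0.031 -0.016] shift if shift first [ 0.015 -0.031 -0.016]
scene 0 cover z 0.05703 349 cam z 0.06621 case 0.04908
scene 11 cover z 0.05496 355 cam z 0.06456 case 0.04913
top 0 cover z 0.05706 780 cam z 0.06666 case 0.04984
top 11 cover z 0.05517 772 cam z 0.06392 case 0.05005
```

View pics/t11.png

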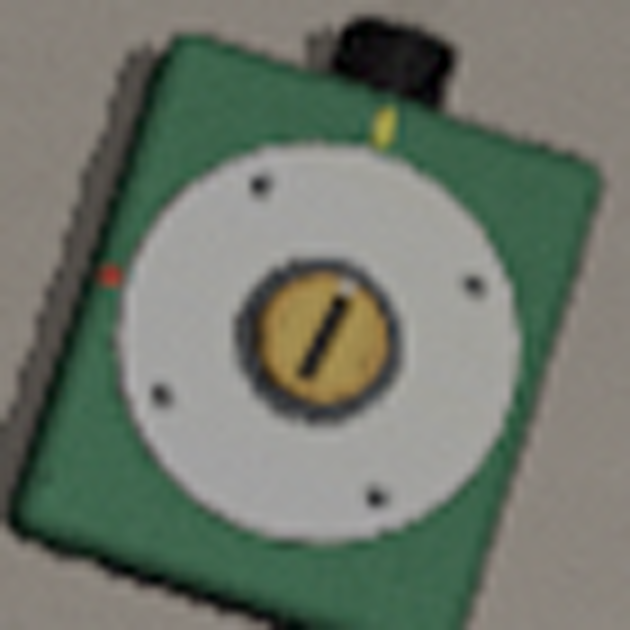

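View pics/s11.png

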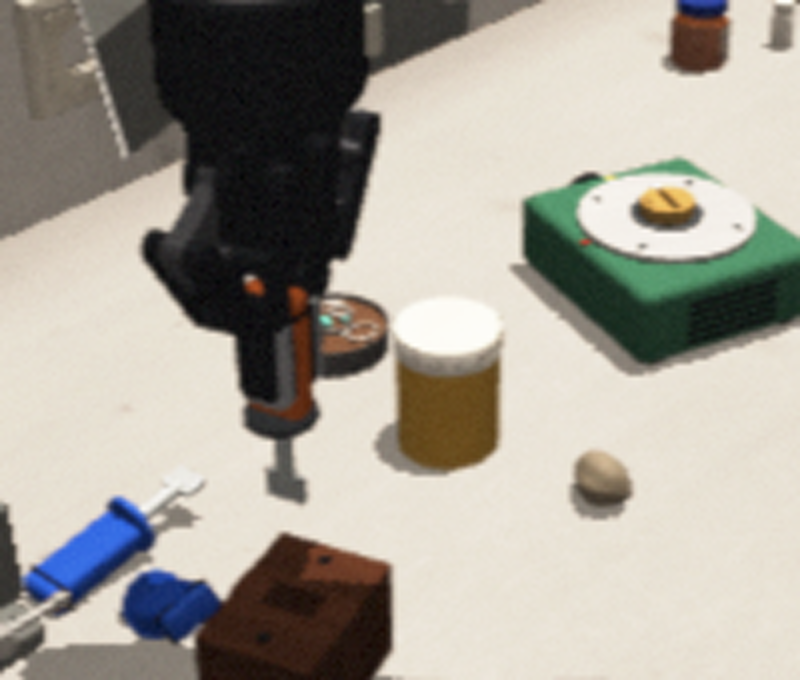

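Run:
```python
from meas import *
for s in(4,5,6,7,8,9,10,11):
    p,d=load("scene",s); hsv=cv2.cvtColor(p,cv2.COLOR_RGB2HSV)
    m=cv2.inRange(hsv,(108,150,60),(130,255,255)); m[:, 260:]=0
    k,l,st,c=cv2.connectedComponentsWithStats(m); print(s,[(st[i].tolist()) for i in range(1,k) if st[i,4]>30])
crop("scene",load("scene",11)[0],130,270,220,320,5,"pics/s11b.png")
```

```text
4 [[176, 237, 13, 10, 82], [177, 244, 16, 27, 312]]
5 [[203, 223, 7, 6, 37], [203, 230, 14, 25, 220], [176, 237, 13, 10, 80], [177, 244, 16, 27, 304]]
6 [[173, 259, 33, 30, 577]]
7 [[157, 255, 31, 25, 354], [181, 273, 24, 17, 272]]
8 [[157, 255, 31, 25, 357], [181, 273, 24, 17, 272]]
9 [[157, 255, 31, 25, 351], [181, 273, 24, 17, 272]]
10 [[157, 255, 31, 25, 354], [181, 273, 24, 17, 274]]
11 [[157, 255, 31, 25, 352], [181, 273, 23, 17, 261]]
```

View pics/s11b.png

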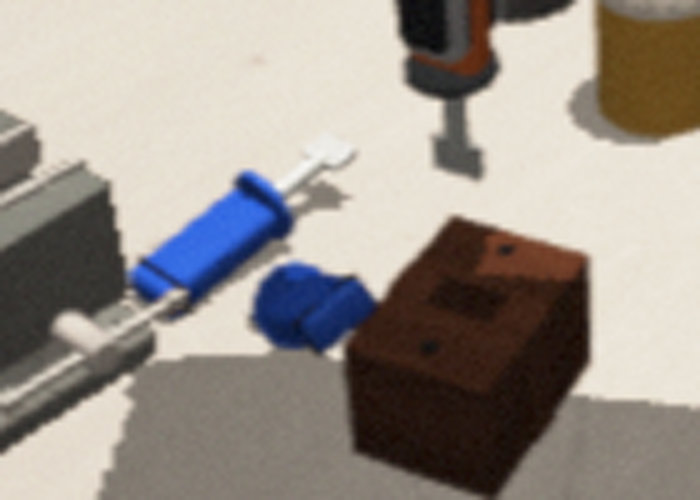

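Run:
```python
from meas import *
def px(q,s,x0,y0): return (q[0]+.5)/s-.5+x0,(q[1]+.5)/s-.5+y0
zt=.1586-.0543
ky=np.array([-np.cos(np.radians(75)),np.sin(np.radians(75))])
a=plane("scene",*px((433,164),5,130,220),zt)[:2];b=plane("scene",*px((482,181),5,130,220),zt)[:2]
print(np.linalg.norm(a-b),((a+b)/2-.0015*ky).round(4))
go((.4180,.1604,.158),-74.5)
```

```text
0.019086413383682176 [0.4188 0.1604]
rot units [-0.0016  0.0001 -0.0001] shift if turn first [ 0.015 -0.026  0.003] shift if shift first [ 0.015 -0.026  0.003]
```

Call:
step_arm(
  plan=[
    [0.2, -0.02, 0, 0, 0, 0],
    [0.4, 0, 0, 0, 0, 0],
    [0.4, 0, 0, 0, 0, 0],
    [0.25, 0, 0, 0, 0, 0],
    [0.1, 0, 0, 0, 0, 0],
    [0.1, 0, 0, 0, 0, 0],
    [0.1, 0, 0, 0, 0, 0],
    [0, 0, 0, 0, 0, 0],
  ],
)

```text
t: 20.5
eef_pos: [0.4182, 0.1614, 0.0967]
tool_rot: [-0.093, -0.701, -0.093, 0.701]
contact_force: [0.3, -0.0, -1.5]
gripper_width: 0.159
```

Run:
```python
from meas import *
show()
p,d=bot.read_camera("scene"); np.savez("scene12.npz",p=p,d=d)
crop("scene",p,150,290,190,320,5,"pics/s12.png")
```

```text
t 20.5 p [0.4182 0.1614 0.0967] psi -74.92 tilt 0.0 F [ 0.27 -0.01 -1.48] T [ 0.034  0.036 -0.017] w 0.159 q [-0.07  0.35 -0.51  2.17  0.27  0.68 -2.07]
```

View pics/s12.png

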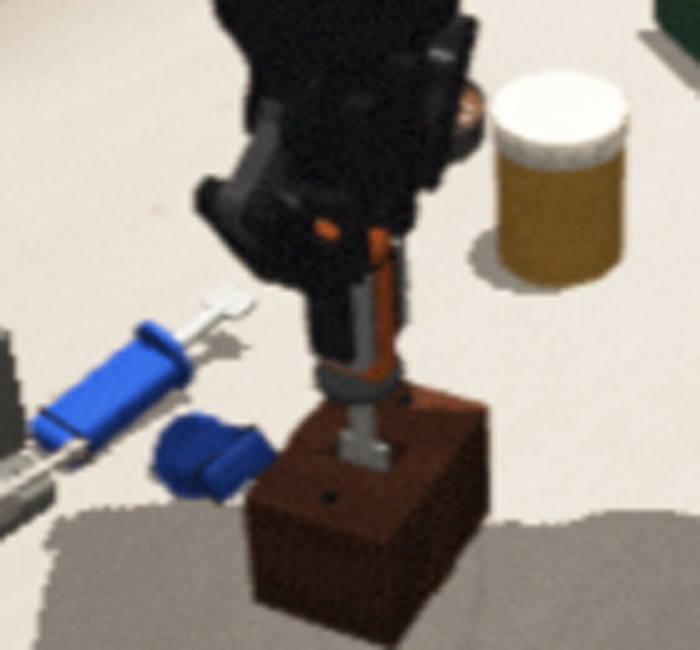

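Run:
```python
from meas import *
crop("scene",load("scene",12)[0],205,245,260,300,16,"pics/s12b.png")
for z in(.0424,.05,.055): print(z,((proj("scene",[.4182,.1614,z])-[205,260]+.5)*16-.5).round(0))
```

```text
0.0424 [299. 374.]
0.05 [296. 320.]
0.055 [293. 283.]
```

View pics/s12b.png

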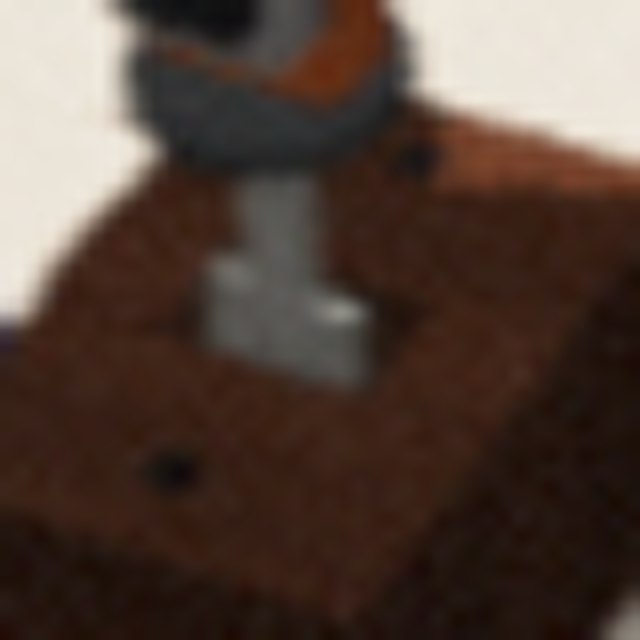

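Call:
step_arm(
  plan=[
    [0.1, 0, 0.02, 0, 0, 0],
    [0.15, 0, 0, 0, 0, 0],
    [0.15, 0, 0, 0, 0, 0],
    [0.15, 0, 0, 0, 0, 0],
    [0.1, 0, 0, 0, 0, 0],
    [0.06, 0, 0, 0, 0, 0],
    [0.03, 0, 0, 0, 0, 0],
    [0, 0, 0, 0, 0, 0],
  ],
)

```text
t: 21.55
eef_pos: [0.4174, 0.1612, 0.0672]
tool_rot: [0.093, 0.701, 0.093, -0.701]
contact_force: [0.6, -0.2, -0.8]
gripper_width: 0.158
```

```bash
python3 rd.py
```

```text
t 21.7 psi -74.92 Tz [ 0.01  -0.012  0.059] j7 [-0.004 -0.001 -0.   ] F [-0.25  0.03 -1.17] z 0.0673 [0.4175 0.1613]
```

Nearly down; the last 3 mm in small steps until the collar sits.

Call:
step_arm(
  plan=[
    [0.025, 0, 0, 0, 0, 0],
    [0.025, 0, 0, 0, 0, 0],
    [0.02, 0, 0, 0, 0, 0],
    [0, 0, 0, 0, 0, 0],
  ],
)

```text
t: 22.2
eef_pos: [0.4174, 0.1612, 0.0644]
tool_rot: [-0.093, -0.701, -0.093, 0.701]
contact_force: [-0.0, -0.6, 1.0]
gripper_width: 0.156
```

```bash
python3 rd.py
```

```text
t 22.35 psi -74.92 Tz [-0.038  0.031 -0.018] j7 [-0.003 -0.002 -0.001] F [-0.03 -0.5   0.5 ] z 0.0644 [0.4174 0.1612]
```

Call:
step_arm(
  plan=[
    [0, 0, 0, 0, 0, 0],
    [0, 0, 0, 0, 0, 0],
    [0, 0, 0, 0, 0, 0],
    [0, 0, 0, 0, 0, 0],
    [0, 0, 0, 0, 0, 0],
  ],
  fingers=0.1,
  force=20,
)

```text
t: 22.98
eef_pos: [0.4174, 0.1612, 0.0644]
tool_rot: [0.093, 0.701, 0.093, -0.701]
contact_force: [0.2, 0.3, 0.3]
gripper_width: 0.45
```

Run:
```python
from meas import *
show()
p,d=bot.read_camera("scene"); np.savez("scene13.npz",p=p,d=d)
crop("scene",p,150,290,190,320,5,"pics/s13.png")
```

```text
t 22.98 p [0.4174 0.1612 0.0644] psi -74.92 tilt 0.0 F [0.23 0.3  0.29] T [0.006 0.002 0.004] w 0.45 q [-0.11  0.41 -0.47  2.19  0.32  0.61 -2.12]
```

View pics/s13.png

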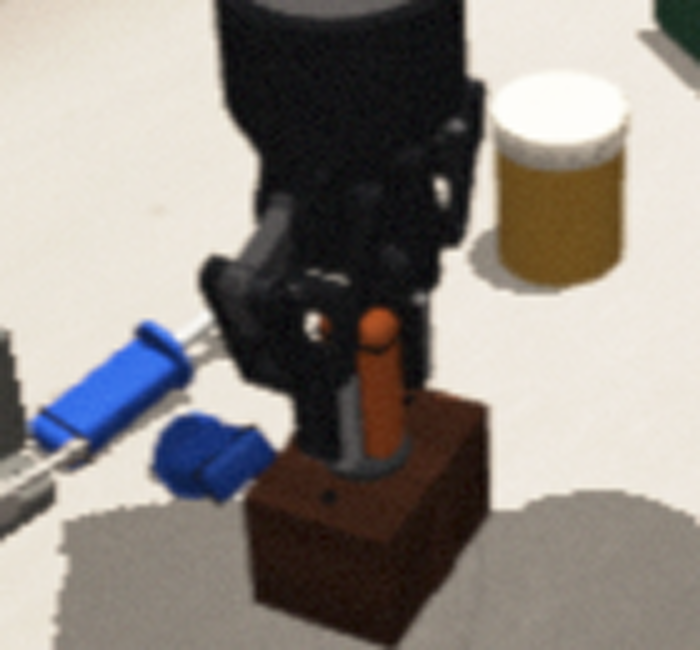

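Call:
step_arm(
  plan=[
    [-0.2, 0, 0, 0, 0, 0],
    [-0.4, 0, 0, 0, 0, 0],
    [-0.6, 0, 0, 0, 0, 0],
    [-0.7, 0, 0, 0, 0, 0],
    [-0.7, 0, 0, 0, 0, 0],
    [-0.7, 0, 0, 0, 0, 0],
    [-0.5, 0, 0, 0, 0, 0],
    [0, 0, 0, 0, 0, 0],
  ],
)

```text
t: 24.02
eef_pos: [0.4184, 0.1618, 0.2186]
tool_rot: [0.093, 0.703, 0.093, -0.699]
contact_force: [-0.1, 0.6, -0.3]
gripper_width: 0.455
```

Call:
step_arm(
  plan=[
    [0, 0.6, 0.1, 0, 0, 0],
    [0, 0.9, 0.15, 0, 0, 0],
    [0, 0.9, 0.15, 0, 0, 0],
    [0, 0.9, 0.15, 0, 0, 0],
    [0, 0.9, 0.15, 0, 0, 0],
    [0, 0.9, 0.15, 0, 0, 0],
    [0, 0, 0, 0, 0, 0],
    [0, 0, 0, 0, 0, 0],
  ],
)

```text
t: 25.02
eef_pos: [0.4372, -0.0439, 0.216]
tool_rot: [-0.093, -0.701, -0.093, 0.701]
contact_force: [0.3, 0.3, -0.3]
gripper_width: 0.448
```

Run:
```python
from meas import *
show()
for n in M:
    p,d=bot.read_camera(n); np.savez(f"{n}14.npz",p=p,d=d)
for n in M:
  for s in(0,14):
    p,d=load(n,s); C=cloud(n,d)
    c=np.array([.498,-.2155]) if n=="top" else np.array([.4955,-.2125])
    rr=np.hypot(C[...,0]-c[0],C[...,1]-c[1])
    print(n,s,"cover z",np.median(C[(rr>.026)&(rr<.045)][:,2]).round(5))
    for nm,lo,hi,z,z0,z1,b in(("yt",(0,0,130),(180,70,255),.072,.065,.08,(.4,.55,-.1,.05)),("pum",(10,20,20),(30,120,200),.02,.01,.04,(.38,.45,-.08,.0)),("ft",(0,0,0),(180,255,255),.035,.02,.045,(.5,.65,-.1,.05)),("handle",(0,120,60),(25,255,255),.11,.103,.118,(.36,.48,.1,.22))):
        m=topmask(p,d,n,lo,hi,z0,z1,b)
        if m.sum()>5: print(" ",nm,m.sum(),planexy(n,m,z).mean(0).round(4))
cv2.imwrite("pics/top14.png",load("top",14)[0][:,:,::-1])
crop("scene",load("scene",14)[0],130,380,130,320,3,"pics/s14.png")
```

```text
t 25.02 p [ 0.4372 -0.0439  0.216 ] psi -74.9 tilt 0.05 F [ 0.26  0.32 -0.29] T [-0.019  0.01  -0.038] w 0.448 q [ 0.32  0.13 -0.39  2.09  0.06  0.94 -1.41]
scene 0 cover z 0.05703
  yt 363 [ 0.4888 -0.014 ]
  pum 146 [ 0.3968 -0.0249]
  ft 33 [ 0.5498 -0.0117]
  handle 106 [0.415  0.1633]
scene 14 cover z 0.05501
  yt 314 [ 0.4915 -0.016 ]
  pum 138 [ 0.3967 -0.0246]
  ft 33 [ 0.5476 -0.0114]
  handle 106 [0.413  0.1665]
top 0 cover z 0.05706
  yt 425 [ 0.4943 -0.02  ]
  pum 123 [ 0.4021 -0.0336]
  ft 22 [ 0.6003 -0.0415]
  handle 72 [0.4206 0.1573]
top 14 cover z 0.05517
  ft 25 [ 0.6006 -0.0422]
  handle 70 [0.4187 0.1606]
```

View pics/s14.png

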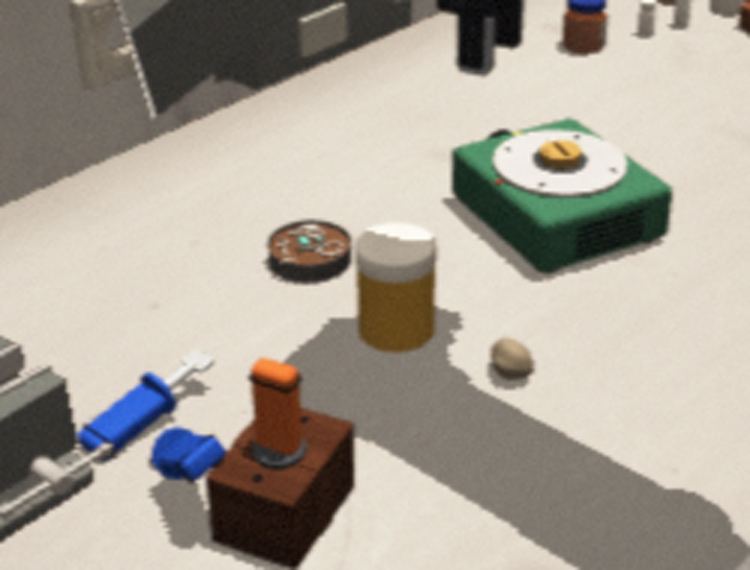

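View pics/top14.png

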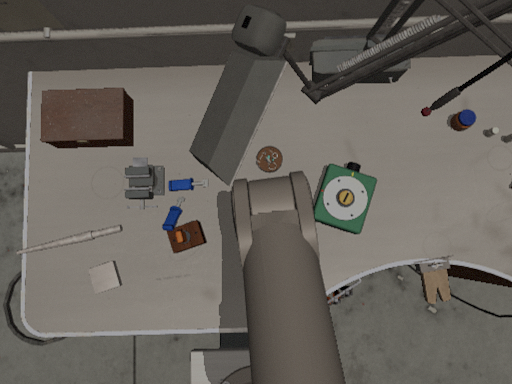

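```bash
python3 -c "
from station import bot
print(bot.hand_in())"
```

```text
the job is handed in; nothing more can be done
None
```

The collector's cover is closed, the cam is on its stop, and the orange key is back upright in its block. I handed in at about 25 s.

- **Turning the lock:** The tool turned clockwise about 69° (1.2 rad). The torque held at about 0.03 to 0.11 N m and rose to about 0.15 to 0.17 at the stop. I stopped there and eased off 5° before drawing the blade out.
- **Cover:** Both cameras show its top down about 2 mm, from 57.0 mm to 55.0–55.2 mm, which is fully home.
- **Key:** The collar rests on the block. The handle's top is about 3 mm from its first position, within the hole's play. The gripper is clear and open.
- **Bystanders:** The findings tin and the pumice stone are where they were, within measuring error. The yellow tin read 3 mm off in the side view, where the arm's shadow fell across its lid. The last overhead picture could not check the yellow tin or the pumice, because the arm hid them.

**Blue keys:** The two blue look-alike keys, which stood behind the block, now lie on the bench. They fell between about 6 and 8 s, while I carried the orange key away. I don't know the cause: my path gave the gripper clearance and I saw no force spike, but I cannot rule out the arm. I left them where they fell.

**Camera disagreement:** The two cameras differed by up to about 6 mm in raw position. I allowed for this by comparing the key and slot in the same view.

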